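# Set up the deburring fixture with a batch of sleeves

## Task

Lever the closed parts tin open by putting the scraper's blade into the slot under its lid, and later lay the scraper level and right way up in its cradle again. Drop the fixture plate's lugs through the gaps of the turntable socket and twist it clockwise until it drops down flush and locked, then stand every sleeve from the tin fully down on a pin of its own on the plate. Finish with the tin shut, and leave the angle grinder, the spray bottle and the try square where they are.

Things in the scene. Friction and masses are not known exactly. Their poses are not given: they have to be found in the camera images.
- tin: Grey sheet-steel parts tin, fixed, 130 (its x) x 210 (its y) x 52 mm high, walls and floor 3 mm. Origin: centre of its underside. Front wall at -x; the lid's hinge runs along the top of the back wall at +x. Up to four sleeves stand in it in a row along its y.
- lid (a joint): Hinge of the tin's lid, rad: 0 shut, 1.8 fully open (stop), leaning back past upright. The lid is a flat plate 131 x 212 x 3 mm, 0.2 kg, without a handle, lying on the tin's rim, flush with the front wall. The hinge is stiff (0.16 N m): the lid stays at the angle where it is left and must be pushed shut.
- lid_hinge (a point): Point on the lid's hinge line: middle of the top edge of the tin's back wall (tin frame x +65, z 52 mm). Fixed. The hinge line runs along the tin's y.
- pry_slot (a point): Centre of the pry slot on the outside of the tin's front wall (tin frame x -65, y 0, z 48 mm): a cut-out 60 mm wide (along the tin's y) and 8 mm high, z 44 to 52 mm, between the wall and the lid's underside. The blade enters along the tin's +x. Sleeves inside reach up to z 37 mm.
- lid_edge (a point): Middle of the lid's free front edge, on its upper face, 130 mm from the hinge line; moves with the lid.
- scraper: Stiff scraper, 0.2 kg: wooden handle 110 x 26 mm wide x 18 mm high, flat steel blade 30 mm wide, 2.5 mm thick, standing out 100 mm in front of it. Origin: centre of the handle's underside; x along the tool to the blade's tip, z up. Centre of mass 22 mm ahead of the origin, on the handle. It starts lying in the cradle.
- scraper_tip (a point): Middle of the blade's front edge: 155 mm ahead of the scraper's origin, 9 mm above the plane of its underside.
- cradle: Wooden cradle, fixed, foot 130 x 70 x 6 mm, two narrow U saddles 10 mm thick at x -45 and +45 mm: floors 40 mm above the bench, 34 mm wide between cheeks that rise to 54 mm. Origin: centre of the underside; x along the scraper lying in it. Home: handle level across both saddles, origin over the cradle's origin, either way round.
- turntable: Round cast-iron bench turntable, fixed, 152 mm across, flat top 60 mm above the bench. Origin: centre of its underside. Bayonet socket in its middle: a bore 60 mm across, 31 mm deep, ringed by a lug channel out to 84 mm across under a lip. Its x axis (straight white marks on the rim) is where the plate's lugs lie when locked.
- gap (a point): Centre of one of the two entry gaps in the socket's lip, level with the turntable's top, 36 mm from its axis, 50 degrees anticlockwise (from above) of its +x axis, small round mark outside it; the other gap is opposite. Gaps are 36 degrees wide. Either lug fits either gap; below it the channel floor is 35 mm above the bench.
- lock (a point): Where a lug ends when locked: floor of a notch, 36 mm from the axis on the turntable's +x side (the other is opposite). From the gaps the plate turns clockwise 50 degrees, its origin 35 mm above the turntable's (disc 5 mm proud); at the notches it drops 5 mm, to 30 mm, disc flush on the table's top. A stop follows 5 degrees farther on.
- plate: Loose aluminium fixture plate, 0.7 kg: disc 150 mm across, 10 mm thick (30 to 40 mm above its origin), on a round spigot 54 mm across and 30 mm long on which it stands. Origin: centre of the spigot's underside, z up. Two lugs, 12 mm wide and 8 mm high, stick out of the spigot's foot along +x and -x to 39 mm from the axis.
- handle (a point): Middle of the bar of the plate's T-handle, 71 mm above the plate's origin, on its axis. The bar is 50 mm long along the plate's x, 14 mm wide, 18 mm high (62 to 80 mm above the origin), on a stem 12 mm across.
- pin0 (a point): Centre of the seat of a pin on the plate, 52 mm from its axis at 45 degrees (from the plate's +x towards +y), 52 mm above the plate's origin. A pin is a shoulder 30 mm across, 12 mm above the disc, bearing a post 18 mm across, 26 mm tall, tapered at the top. A sleeve goes over the post and stands on the shoulder.
- pin1 (a point): The same for the pin at 135 degrees.
- pin2 (a point): The same for the pin at 225 degrees.
- pin3 (a point): The same for the pin at 315 degrees.
- grinder: Angle grinder lying beyond the work, bystander. Origin: underside.
- can: Aluminium spray bottle, 52 mm across, 150 mm tall, bystander. Origin: centre of its underside.
- square: Steel try square lying flat, bystander. Origin: underside.
- sleeve0: Turned steel sleeve (may be absent), 40 mm outside, bore 25 mm, 34 mm high, 0.2 kg, both ends alike. Origin: centre of its underside; it starts upright on the tin's floor, 3 mm above the bench.
- sleeve1: Another such sleeve (may be absent).
- sleeve2: Another such sleeve (may be absent).
- sleeve3: Another such sleeve (may be absent).
Mind the look-alikes: they are no part of the job. Leave any pink look-alike of the turntable alone. Of the things like the cradle, leave any that is red; of the rest the larger one is meant.

How it is judged:
By the outcome, as a careful person would: the job done as asked, in the order asked, and still so for the second after the job is handed in, with the robot touching nothing.
Of sleeve0, sleeve1, sleeve2, sleeve3 only 2 to 4 are there at a start; the rules pass over those that are not, and their reading is None.
At some moment in a run one of plate, scraper may be knocked a few centimetres aside while the robot is not near it.
Once in a run the grip may slacken for a moment while it holds something.
It also fails if it takes over 210 s, if anything falls off the work surface, if the arm or the gripper's body presses on something with over 40 N, if the wrist force passes 120 N, or if a joint passes its speed limit or range.

## Robot

A 7-joint arm with a two-finger parallel gripper is mounted at the origin on the work surface. World frame = base frame: x ahead of the robot, y to its left, z up, the work surface at z = 0. Lengths are in m, angles in rad, forces in N, time in s.
With the tool pointing down it reaches from about 0.425 to 0.875 m from the base axis. Payload 4.7 kg.
Tool frame: the origin (TCP) lies at the very end of the fingers, on their centre line; the grasp point (between the pads) lies 19 mm behind it; z points along the fingers, y is the line along which they close (so a half turn about z gives the same grasp; the last joint's range is limited). The gripper opens to 85 mm and grips with 20 to 120 N. Pads are 22 mm wide; open, the fingers measure 114 mm over their backs; the gripper's body (76 mm by 85 mm) begins 54 mm behind the grasp point. The pads swing forward as they close: fully open they stand 13 mm farther back than shut.
Start: joints at [1.182, 0.321, -0.07, 1.45, 0.023, 1.371, -0.057], TCP at [0.255, -0.598, 0.204] pointing down, gripper open.
Joint ranges: [-2.86, 2.86], [-0.3, 2.09], [-1.38, 1.24], [0.06, 2.45], [-1.56, 4.7], [0.09, 2.05], [-2.69, 2.69]. Speed limits (rad/s): [2.57, 2.57, 3.14, 3.14, 3.14, 3.14, 3.14].

## Interface

Orientations are given as [roll, pitch, yaw] about the fixed x, y, z axes, in that order (R = Rz(yaw) Ry(pitch) Rx(roll)).
In Python, from plant import manip gives the robot as it stands. The module is installed in compiled form; this text tells all that it offers.
- The arm moves only by the tool play_rows, never from a script. Its arguments are lists of equal length, an entry for each row: "gripper": the gripper command: -1 is shut, 1 is fully open, values between are in proportion; "dp": the shift along the tool's x, y, z each as a share of 500 mm, from -1 to 1, a list of three; "twist": the turn about the tool's z as a share of 180 degrees, from -1 to 1. In form: {"gripper": [gripper, ...], "dp": [[x, y, z], ...], "twist": [twist, ...]}. A call has 1 to 10 rows; each row is the pose to reach, as a shift and turn from the pose commanded when the call began, along the tool's axes at that moment, turning the shorter way round; what a row does not reach only later rows make up. A row lasts 1/10 s, in which the tool goes at most 50 mm and 8.59 degrees, less where a joint would pass 70% of its speed; a pose out of reach is approached as far as the arm can. A call with a number of a shift or a turn outside -1 to 1 is refused whole. A call with a gripper value outside its range is refused whole. The fingers move at their own pace and stop on an object; "grip_force" is the grip in N (left out, the last holds). Time passes only in rows, so rows that repeat a pose let the fingers close. It gives the time, the measured TCP pose, the force, the opening and the grip force at its end, in the units of the state.
- manip.read_state(): the state, without advancing time (a new reading comes with each control period).
- manip.snapshot(name): name is "side" or "top" or "wrist"; returns a dict with "image" (384x512x3 uint8, blue, green, red), "z_map" (384x512 float32, m along the optical axis (not along the pixel's ray), 0 where there is no reading), "intrinsics" (3x3 intrinsics, pixels), "origin" and "rotation" of the camera in the world. Camera axes: x right, y down, z forward; pixel columns grow to the right and rows downward; lengths in m; the calibration is good to about 2 mm. A picture is of the moment at which its call begins.
- manip.finish_job(): hands the job in; it is judged then, once.
Trained networks look in the newest picture that a camera, given by its name, has taken for a name from the list of things; names that differ only in an ending like _2 or _b are one class to them, and where a whole thing is asked for, a point or a joint stands for the part that bears it (a point fixed in the world has none). Each returns a list of dicts, best first, with "conf" (0 to 1); they miss things now and then, are a little off and sometimes report something else, mostly with a low value. They report only what shows in the picture. A call takes as long as a camera call. They do not tell look-alikes from the thing itself.
- manip.spot_in(target, camera): "xy" ([column, row] in pixels, amid what is visible of it).
- manip.trace(target, camera): "mask" (384x512 bool, what is visible of it) and "xy" ([column, row] in pixels, amid what is visible of it).
- manip.tip_of(target, camera): "xy" ([column, row] in pixels: a listed point, or the origin of a listed thing).
The state is a dict: "time_s": time; "qpos": joint angles; "qd": joint speeds; "joint_efforts": joint torques, N m; "ee_pos": TCP position; "tcp_rot": TCP orientation; "contact_force": force on the tool from outside, world axes, zero at the start; "wrist_torque": the same for the moment, N m; "opening": finger opening in m; "grip_force": force on a finger pad.
Only numpy, scipy, OpenCV 4.12 (cv2) and the standard library are available. Lean on these libraries where they do the work, as an engineer would, in place of code of your own. Each camera call takes 0.05 s, during which the arm holds its last target. There are 200 camera calls.

## Working session

There is one attempt and no reset: what is moved stays moved. The work goes in short steps, Python scripts to look and compute and a tool call to move; the robot and the scene stay as the last step left them, time stands still between calls to the robot, and variables do not carry over. Pictures are saved under pics/ and viewed, at most 14 in all, crops included, and the job is handed in when it is done.

Besides the shell and the picture viewer there is one more tool, called by a JSON object that holds its "fn" and its "kwargs". play_rows: Moves the arm, as the interface text tells. Shift numbers are shares of 500 mm and turn numbers shares of 180 degrees, none past 1 either way. Its arguments: {"type":"object","properties":{"gripper":{"type":"array"},"dp":{"type":"array"},"twist":{"type":"array"},"grip_force":{"type":"number"}},"required":["gripper","dp","twist"]}

```bash
mkdir -p pics; cat > h.py <<'E'
import numpy as np, cv2
from plant import manip
from scipy.spatial.transform import Rotation as R
def save(s,name,crop=None,scale=1):
    im=s["image"]
    if crop: im=im[crop[1]:crop[3],crop[0]:crop[2]]
    cv2.imwrite("pics/"+name,cv2.resize(im,None,fx=scale,fy=scale,interpolation=cv2.INTER_CUBIC))
def world(s,px,z=None):
    """pixel -> world, by depth map or on plane z"""
    K,o,r=np.array(s["intrinsics"]),np.array(s["origin"]),np.array(s["rotation"])
    if r.shape!=(3,3): r=R.from_euler("xyz",r).as_matrix()
    u,v=px; d=r@np.array([(u-K[0,2])/K[0,0],(v-K[1,2])/K[1,1],1.])
    if z is None:
        v0,u0=int(round(v)),int(round(u)); w=s["z_map"][max(0,v0-1):v0+2,max(0,u0-1):u0+2]; w=w[w>0]
        return o+d*np.median(w) if len(w) else None
    return o+d*(z-o[2])/d[2]
def cloud(s):
    K,o,r=np.array(s["intrinsics"]),np.array(s["origin"]),np.array(s["rotation"])
    if r.shape!=(3,3): r=R.from_euler("xyz",r).as_matrix()
    v,u=np.mgrid[:384,:512]; Z=s["z_map"]
    P=np.stack([(u-K[0,2])/K[0,0]*Z,(v-K[1,2])/K[1,1]*Z,Z],-1)@r.T+o
    P[Z<=0]=np.nan
    return P
E
python3 - <<'E'
from h import *
np.set_printoptions(precision=3,suppress=True)
st=manip.read_state(); print({k:np.round(v,3) for k,v in st.items()})
for c in("top","side"):
    s=manip.snapshot(c); save(s,c+"0.png",scale=1.5); print(c,s["origin"],s["rotation"],s["intrinsics"])
    for n in "tin pry_slot lid_hinge scraper scraper_tip cradle turntable gap lock plate handle pin0 grinder can square".split():
        f=manip.tip_of if n in("tin","pry_slot","lid_hinge","scraper_tip","scraper","cradle","turntable","gap","lock","plate","handle","pin0") else manip.spot_in
        print(n,[(np.round(d["xy"]).tolist(),round(float(d["conf"]),2),np.round(world(s,d["xy"]),3).tolist()) for d in f(n,c)[:4]])
E
```

```text
{'time_s': np.float64(0.0), 'qpos': array([ 1.182,  0.322, -0.07 ,  1.452,  0.023,  1.371, -0.057]), 'qd': array([ 0.002, -0.001,  0.001, -0.001, -0.001, -0.   , -0.   ]), 'joint_efforts': array([  0.   , -49.358,  -0.382, -31.433,   0.013,   0.011,  -0.   ]), 'ee_pos': array([ 0.255, -0.597,  0.203]), 'tcp_rot': array([-3.14 ,  0.   ,  0.403]), 'contact_force': array([-0.119,  0.001, -0.12 ]), 'wrist_torque': array([-0.03 ,  0.035,  0.02 ]), 'grip_force': np.float64(0.0), 'opening': np.float64(0.085)}
top [ 0.338 -0.099  1.359] [-2.978 -0.016 -1.598] [[445.631   0.    254.474]
 [  0.    445.631 192.052]
 [  0.      0.      1.   ]]
tin [([113.0, 204.0], 0.87, [0.528, 0.29, 0.058])]
pry_slot [([130.0, 201.0], 0.61, [0.537, 0.247, 0.037]), ([190.0, 233.0], 0.28, [0.441, 0.073, 0.002])]
lid_hinge [([85.0, 199.0], 0.77, [0.543, 0.374, 0.053]), ([142.0, 135.0], 0.32, [0.735, 0.208, 0.056])]
scraper [([211.0, 158.0], 0.87, [0.659, 0.001, 0.052])]
scraper_tip [([156.0, 162.0], 0.64, [0.664, 0.176, 0.001]), ([342.0, 193.0], 0.57, [0.541, -0.384, 0.07])]
cradle [([202.0, 157.0], 0.97, [0.662,
[... 2186 characters left out ...]
4]), ([250.0, 149.0], 0.35, [0.536, 0.282, 0.023])]
handle [([262.0, 238.0], 0.9, [0.497, -0.352, 0.08]), ([250.0, 132.0], 0.68, [0.565, 0.487, -0.002]), ([304.0, 160.0], 0.59, [0.752, 0.201, 0.008])]
pin0 [([280.0, 254.0], 0.77, [0.543, -0.4, 0.056]), ([266.0, 238.0], 0.71, [0.515, -0.313, 0.047]), ([257.0, 256.0], 0.62, [0.473, -0.403, 0.059]), ([248.0, 238.0], 0.58, [0.455, -0.337, 0.071])]
grinder [([329.0, 236.0], 0.72, [0.704, -0.345, 0.065]), ([224.0, 178.0], 0.68, [0.415, 0.096, 0.007])]
can [([307.0, 147.0], 0.84, [0.759, 0.199, 0.07]), ([262.0, 250.0], 0.64, [0.496, -0.363, 0.041])]
square [([226.0, 178.0], 0.8, [0.422, 0.098, 0.007]), ([248.0, 144.0], 0.62, [0.528, 0.266, 0.057])]
```

View pics/top0.png

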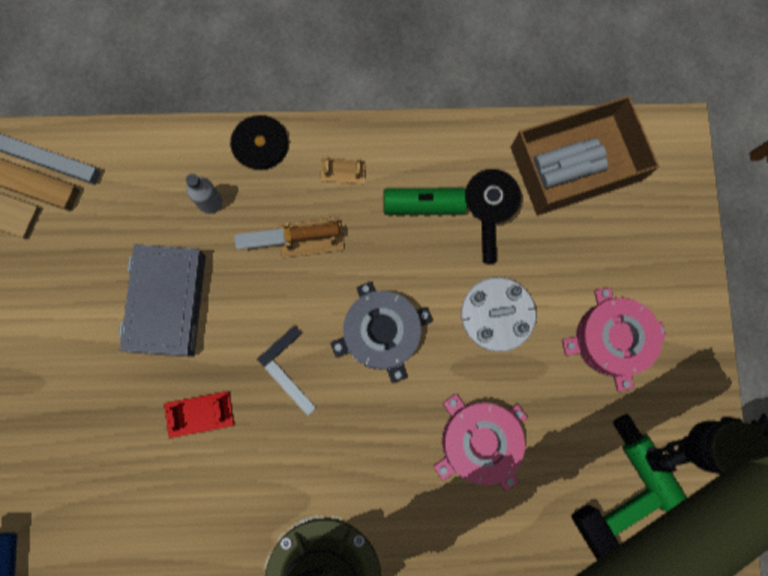

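View pics/side0.png

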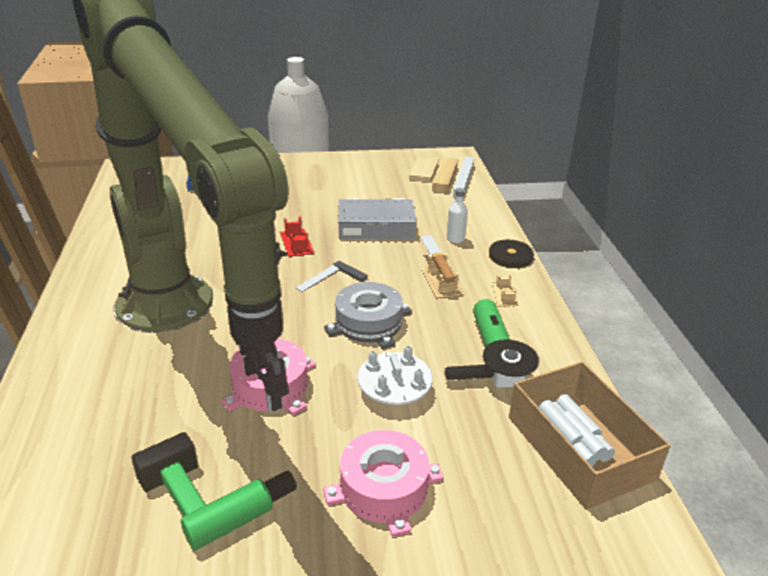

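```bash
cat >> h.py <<'E'
def go(*targets,yaw0=None,p0=None):
    """each target (x,y,z,yawdeg): print dp, twist from present pose"""
    st=manip.read_state(); p=np.array(st["ee_pos"]) if p0 is None else np.array(p0); e=st["tcp_rot"]
    r=R.from_euler("xyz",e).as_matrix(); y0=np.degrees(e[2])
    print("t",round(float(st["time_s"]),1),"at",np.round(p,4),"yaw",round(y0,1),"tilt",np.round(np.degrees(e[:2]),2),"q7",round(float(st["qpos"][6]),2),"grip",np.round([st["opening"],st["grip_force"]],3))
    for t in targets:
        dp=r.T@(np.array(t[:3])-p)/.5; tw=-(((t[3]-y0)+180)%360-180)/180
        print(" dp",np.round(dp,4).tolist(),"twist",round(tw,4),"rows>=",int(np.ceil(max(np.linalg.norm(dp)*10,abs(tw)*180/8.59))))
def pca(P):
    c=P.mean(0); w,v=np.linalg.eigh(np.cov((P-c).T)); return c,np.degrees(np.arctan2(v[1,1],v[0,1]))
E
python3 - <<'E'
from h import *
s=manip.snapshot("top"); P=cloud(s)
for n in("tin","scraper","cradle","turntable","plate"):
    for d in manip.trace(n,"top")[:2]:
        q=P[d["mask"]]; q=q[~np.isnan(q[:,0])]; z=q[:,2]
        k=q[z>np.percentile(z,97)-.012][:,:2].astype(np.float32)
        print(n,round(d["conf"],2),len(q),np.round(np.percentile(z,[5,50,95]),3),cv2.minAreaRect(k))
go((.255,-.598,.35,23),(.55,-.25,.35,60),(.6,0.02,.35,95))
E
```

```text
tin 0.9 3567 [0.026 0.056 0.06 ] ((0.541427731513977, 0.31367480754852295), (0.13800983130931854, 0.21272899210453033), 84.48170471191406)
scraper 0.74 641 [0.046 0.053 0.061] ((0.6640411615371704, 0.06192118301987648), (0.030287032946944237, 0.20673102140426636), 5.840272426605225)
cradle 0.85 437 [-0.     0.004  0.03 ] ((0.8141171932220459, -0.050421640276908875), (0.07185733318328857, 0.033752452582120895), 84.12931823730469)
cradle 0.78 1068 [0.001 0.006 0.041] ((0.3160285949707031, 0.24327979981899261), (0.045363739132881165, 0.10040216892957687), 9.320183753967285)
turntable 0.72 2525 [0.01  0.058 0.063] ((0.47132185101509094, -0.1234717145562172), (0.14969317615032196, 0.15067678689956665), 88.37889099121094)
turntable 0.68 2692 [0.01  0.057 0.063] ((0.4443945288658142, -0.5957819223403931), (0.15098701417446136, 0.15233540534973145), 30.456480026245117)
plate 0.97 1956 [0.034 0.04  0.076] ((0.49704378843307495, -0.3572036921977997), (0.09129965305328369, 0.09134930372238159), 6.7392120361328125)
t 1.9 at [ 0.2548 -0.598   0.2044] yaw 23.1 tilt [180.   0.] q7 -0.06 grip [0.086 0.   ]
 dp [0.0004, 0.0002, -0.2913] twist 0.0004 rows>= 3
 dp [0.816, -0.4088, -0.2914] twist -0.2051 rows>= 10
 dp [1.1197, -0.8664, -0.2914] twist -0.3996 rows>= 15
```

{"fn": "play_rows", "kwargs": {"gripper": [1,1,1,1,1,1,1,1,1,1], "dp": [[0,0,-0.1],[0.08,-0.04,-0.2],[0.16,-0.08,-0.24],[0.24,-0.12,-0.27],[0.32,-0.16,-0.29],[0.4,-0.2,-0.29],[0.48,-0.24,-0.29],[0.56,-0.28,-0.29],[0.64,-0.32,-0.29],[0.72,-0.36,-0.29]], "twist": [0,-0.02,-0.04,-0.06,-0.08,-0.1,-0.12,-0.14,-0.16,-0.18]}}

```text
time_s: 2.9
ee_pos: [0.5163, -0.2898, 0.3496]
tcp_rot: [3.141, 0.0, 0.971]
contact_force: [0.8, -0.3, 0.3]
opening: 0.0855
grip_force: 0.0
```

```bash
python3 - <<'E'
from h import *
go((.59,0.02,.35,95.8))
E
```

```text
t 2.9 at [ 0.5163 -0.2898  0.3496] yaw 55.6 tilt [1.7996e+02 2.0000e-02] q7 -0.19 grip [0.085 0.   ]
 dp [0.5945, -0.2283, -0.0011] twist -0.2232 rows>= 7
```

{"fn": "play_rows", "kwargs": {"gripper": [1,1,1,1,1,1,1,1,1,1], "dp": [[0.09,-0.03,0],[0.17,-0.06,0],[0.25,-0.1,0],[0.34,-0.13,0],[0.42,-0.16,0],[0.51,-0.2,0],[0.594,-0.228,0],[0.594,-0.228,0],[0.594,-0.228,0],[0.594,-0.228,0]], "twist": [-0.03,-0.06,-0.1,-0.13,-0.16,-0.2,-0.223,-0.223,-0.223,-0.223]}}

```text
time_s: 3.9
ee_pos: [0.5898, 0.0164, 0.3492]
tcp_rot: [-3.141, 0.001, 1.666]
contact_force: [0.2, -0.5, 0.1]
opening: 0.0855
grip_force: 0.0
```

```bash
python3 - <<'E'
from h import *
np.set_printoptions(precision=3,suppress=True)
s=manip.snapshot("wrist"); save(s,"w1.png",scale=1.5); print(s["origin"],s["rotation"],np.ravel(s["intrinsics"]))
P=cloud(s)
for n in("tin","scraper","cradle"):
    for d in manip.trace(n,"wrist")[:2]:
        q=P[d["mask"]]; q=q[~np.isnan(q[:,0])]; z=q[:,2]
        k=q[z>np.percentile(z,97)-.015][:,:2].astype(np.float32)
        print(n,round(d["conf"],2),np.round(d["xy"]),len(q),np.round(np.percentile(z,[5,50,95]),3),cv2.minAreaRect(k))
for n in("scraper","scraper_tip","cradle","pry_slot","tin"):
    print(n,[(np.round(d["xy"]),round(d["conf"],2),world(s,d["xy"])) for d in manip.tip_of(n,"wrist")[:2]])
go()
E
```

```text
[0.583 0.094 0.518] [2.836 0.001 0.095] [284.388   0.    255.499   0.    284.388 191.301   0.      0.      1.   ]
tin 0.71 [287.   2.] 428 [0.003 0.022 0.051] ((0.6245737075805664, 0.23620082437992096), (0.002681256737560034, 0.03435194864869118), 87.5384521484375)
scraper 0.92 [304. 120.] 2372 [0.049 0.051 0.058] ((0.666560173034668, 0.06011423468589783), (0.03041779063642025, 0.20859354734420776), 6.102878570556641)
cradle 0.92 [294. 147.] 1476 [0.004 0.006 0.052] ((0.6718484163284302, 0.016445573419332504), (0.04540011286735535, 0.09980420023202896), 5.960936069488525)
cradle 0.74 [367. 192.] 1250 [0.002 0.004 0.031] ((0.8146871328353882, -0.051902588456869125), (0.07212436944246292, 0.03289949521422386), 83.69515991210938)
scraper [(array([305., 161.]), 0.94, array([0.672, 0.009, 0.057])), (array([176., 343.]), 0.38, array([0.568, 0.032, 0.459]))]
scraper_tip [(array([310.,  58.]), 0.89, array([0.658, 0.165, 0.048]))]
cradle [(array([300., 151.]), 0.87, array([0.662, 0.025, 0.058])), (array([367., 191.]), 0.73, array([ 0.808, -0.047,  0.004]))]
pry_slot []
tin []
t 4.3 at [0.59  0.018 0.349] yaw 95.6 tilt [180.     0.01] q7 -0.07 grip [0.085 0.   ]
```

View pics/w1.png

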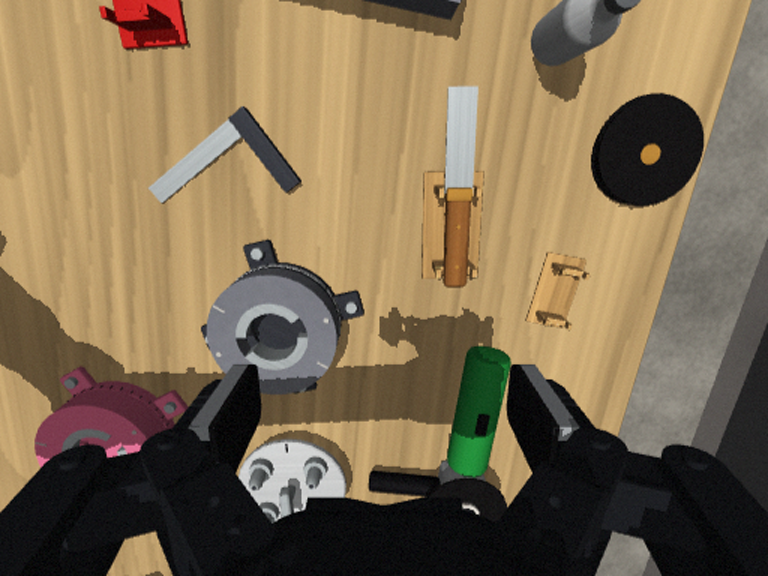

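```bash
python3 - <<'E'
from h import *
go((.6698,0.0303,.15,96),(.6698,0.0303,.030,96))
E
```

```text
t 4.3 at [0.5898 0.0177 0.3493] yaw 95.6 tilt [1.8e+02 1.0e-02] q7 -0.07 grip [0.085 0.   ]
 dp [0.0097, 0.1617, 0.3987] twist -0.0023 rows>= 5
 dp [0.0098, 0.1617, 0.6387] twist -0.0023 rows>= 7
```

{"fn": "play_rows", "kwargs": {"gripper": [1,1,1,1,0.2,0.2,0.2,0.2,0.2,0.2], "dp": [[0,0.05,0.08],[0,0.1,0.16],[0.01,0.15,0.24],[0.01,0.162,0.32],[0.01,0.162,0.4],[0.01,0.162,0.48],[0.01,0.162,0.55],[0.01,0.162,0.61],[0.01,0.162,0.639],[0.01,0.162,0.639]], "twist": [0,0,0,-0.002,-0.002,-0.002,-0.002,-0.002,-0.002,-0.002]}}

```text
time_s: 5.35
ee_pos: [0.6682, 0.0306, 0.0274]
tcp_rot: [-3.137, -0.0, 1.675]
contact_force: [-0.8, -0.2, -0.7]
opening: 0.0512
grip_force: 0.0
```

{"fn": "play_rows", "kwargs": {"gripper": [0.2,-1,-1,-1,-1,-1,-1,-1,-1], "dp": [[0,0,0],[0,0,0],[0,0,0],[0,0,0],[0,0,0],[0,0,0],[0,0,0],[0,0,0],[0,0,0]], "twist": [0,0,0,0,0,0,0,0,0], "grip_force": 110}}

```text
time_s: 6.25
ee_pos: [0.6706, 0.031, 0.0312]
tcp_rot: [3.14, 0.0, 1.675]
contact_force: [-1.6, 0.8, 5.7]
opening: -0.0001
grip_force: 3.1
```

```bash
python3 - <<'E'
from h import *
go()
E
```

```text
t 6.2 at [0.6706 0.031  0.0312] yaw 96.0 tilt [1.7991e+02 3.0000e-02] q7 -0.21 grip [-0.     3.123]
```

```bash
python3 - <<'E'
from h import *
s=manip.snapshot("wrist"); save(s,"w2.png",scale=1.2)
E
```

```text
(no output)
```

View pics/w2.png

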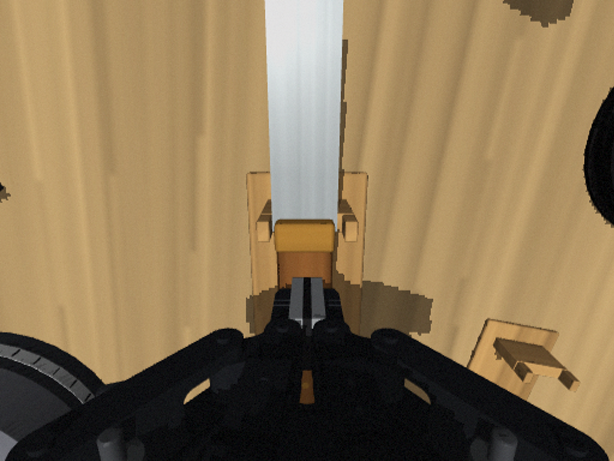

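```bash
python3 - <<'E'
from h import *
np.set_printoptions(precision=3,suppress=True,linewidth=150)
s=manip.snapshot("wrist"); P=cloud(s)
for v in(190,200,208,220,230,238,246,254,262,270,280,300,320,330):
    print(v,[P[v,u].tolist() and np.round(P[v,u],3).tolist() for u in(236,246,256,266)])
print(manip.read_state()["joint_efforts"])
go()
E
```

```text
190 [[0.657, 0.063, 0.058], [0.663, 0.064, 0.058], [0.668, 0.064, 0.058], [0.673, 0.065, 0.057]]
200 [[0.658, 0.058, 0.058], [0.663, 0.059, 0.059], [0.668, 0.059, 0.058], [0.674, 0.06, 0.058]]
208 [[0.658, 0.053, 0.058], [0.663, 0.054, 0.059], [0.669, 0.054, 0.058], [0.674, 0.055, 0.057]]
220 [[0.659, 0.046, 0.057], [0.664, 0.047, 0.057], [0.67, 0.048, 0.058], [0.675, 0.048, 0.058]]
230 [[0.659, 0.04, 0.057], [0.665, 0.041, 0.058], [0.67, 0.041, 0.057], [0.676, 0.042, 0.058]]
238 [[0.66, 0.035, 0.057], [0.665, 0.042, 0.069], [0.67, 0.043, 0.07], [0.675, 0.044, 0.07]]
246 [[0.66, 0.038, 0.071], [0.665, 0.042, 0.078], [0.67, 0.043, 0.078], [0.675, 0.043, 0.077]]
254 [[0.661, 0.038, 0.079], [0.665, 0.042, 0.085], [0.67, 0.043, 0.086], [0.674, 0.044, 0.086]]
262 [[0.661, 0.038, 0.086], [0.666, 0.043, 0.093], [0.67, 0.043, 0.093], [0.674, 0.043, 0.093]]
270 [[0.662, 0.044, 0.102], [0.666, 0.043, 0.1], [0.67, 0.041, 0.095], [0.674, 0.044, 0.1]]
280 [[0.662, 0.044, 0.108], [0.666, 0.044, 0.107], [0.671, 0.035, 0.095], [0.674, 0.044, 0.106]]
300 [[0.663, 0.049, 0.125], [0.666, 0.042, 0.117], [0.672, 0.026, 0.096], [0.673, 0.044, 0.118]]
320 [[0.664, 0.048, 0.133], [0.668, 0.025, 0.107], [0.676, -0.019, 0.058], [0.676, 0.026, 0.107]]
330 [[0.664, 0.049, 0.138], [0.668, 0.024, 0.112], [0.677, -0.025, 0.058], [0.676, 0.024, 0.111]]
[ -0.135 -49.951  -8.207 -25.671   0.109  -0.674   0.   ]
t 6.3 at [0.671 0.031 0.031] yaw 96.0 tilt [179.91   0.03] q7 -0.21 grip [0.    3.124]
```

```bash
python3 - <<'E'
from h import *
s=manip.snapshot("side"); save(s,"s1.png",crop=(230,90,370,220),scale=5)
P=cloud(s)
E
```

```text
(no output)
```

View pics/s1.png

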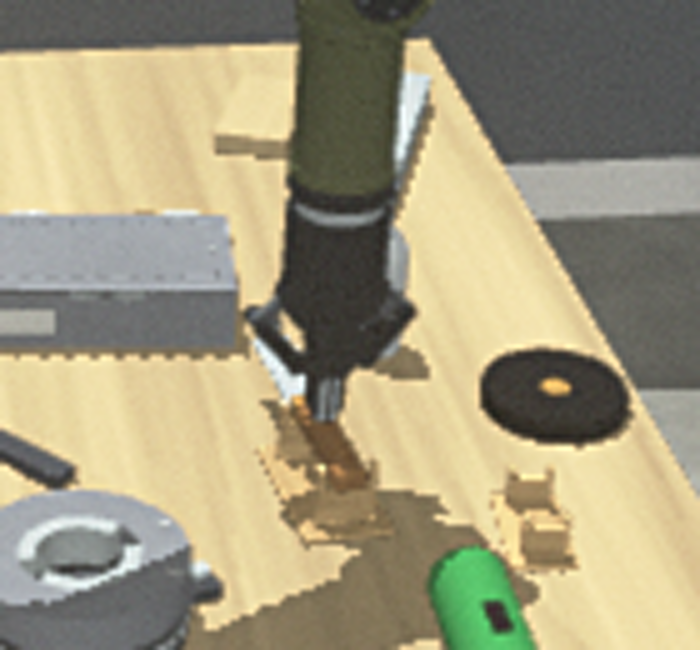

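{"fn": "play_rows", "kwargs": {"gripper": [0.2,0.2,0.2,0.2,0.2], "dp": [[0,0,0],[0,0,0],[0,0,0],[0,0,0],[0,0,0]], "twist": [0,0,0,0,0], "grip_force": 40}}

```text
time_s: 6.9
ee_pos: [0.6692, 0.0308, 0.0291]
tcp_rot: [-3.14, 0.0, 1.675]
contact_force: [0.1, -0.5, -0.2]
opening: 0.0513
grip_force: 0.0
```

```bash
python3 - <<'E'
from h import *
np.set_printoptions(precision=3,suppress=True,linewidth=150)
s=manip.snapshot("wrist"); save(s,"w3.png",scale=1.2); P=cloud(s)
for v in(190,220,238,246,262,280,300):
    print(v,[np.round(P[v,u],3).tolist() for u in(216,226,236,256,276,286,296)])
go()
E
```

```text
190 [[0.645, 0.062, 0.054], [0.651, 0.062, 0.053], [0.656, 0.064, 0.058], [0.666, 0.065, 0.058], [0.677, 0.066, 0.057], [0.684, 0.061, 0.039], [0.688, 0.066, 0.054]]
220 [[0.641, 0.023, 0.005], [0.649, 0.024, 0.006], [0.658, 0.047, 0.057], [0.668, 0.048, 0.058], [0.679, 0.049, 0.057], [0.692, 0.029, 0.007], [0.7, 0.029, 0.006]]
238 [[0.642, 0.008, 0.005], [0.65, 0.009, 0.006], [0.658, 0.036, 0.056], [0.669, 0.038, 0.058], [0.68, 0.038, 0.055], [0.694, 0.015, 0.007], [0.702, 0.015, 0.006]]
246 [[0.643, 0.001, 0.005], [0.65, 0.002, 0.005], [0.659, 0.031, 0.057], [0.67, 0.033, 0.058], [0.681, 0.033, 0.055], [0.695, 0.008, 0.006], [0.703, 0.008, 0.006]]
262 [[0.644, -0.011, 0.007], [0.651, -0.011, 0.006], [0.66, 0.021, 0.057], [0.671, 0.022, 0.057], [0.682, 0.023, 0.056], [0.697, -0.007, 0.005], [0.705, -0.006, 0.006]]
280 [[0.644, -0.029, 0.005], [0.652, -0.027, 0.006], [0.661, 0.009, 0.056], [0.672, 0.011, 0.058], [0.684, 0.01, 0.055], [0.699, -0.021, 0.008], [0.707, -0.021, 0.006]]
300 [[0.646, -0.048, 0.005], [0.655, -0.026, 0.031], [0.662, -0.006, 0.055], [0.674, -0.002, 0.058], [0.686, -0.004, 0.055], [0.697, -0.021, 0.031], [0.71, -0.04, 0.006]]
t 7.0 at [0.669 0.031 0.029] yaw 96.0 tilt [-179.93    0.  ] q7 -0.21 grip [0.052 0.   ]
```

View pics/w3.png

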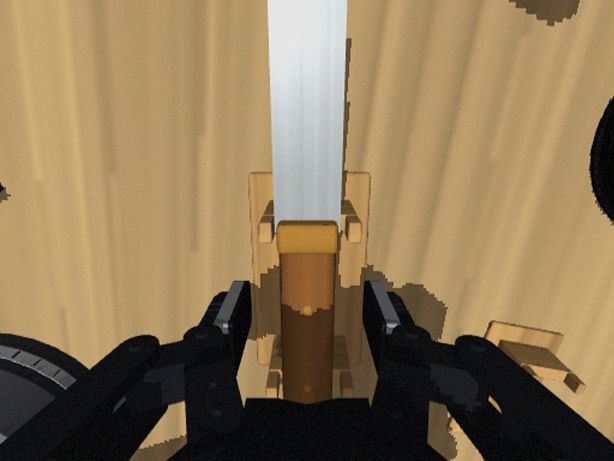

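```bash
python3 - <<'E'
from h import *
np.set_printoptions(precision=3,suppress=True,linewidth=150)
s=manip.snapshot("wrist"); P=cloud(s)
for v in range(228,280,5):
    print(v,[np.round(P[v,u],3).tolist() for u in(196,201,205,206,308,311,316)])
go()
E
```

```text
228 [[0.626, 0.012, 0.0], [0.63, 0.012, -0.0], [0.633, 0.012, -0.001], [0.634, 0.013, -0.0], [0.711, 0.021, -0.0], [0.713, 0.021, 0.0], [0.717, 0.022, -0.001]]
233 [[0.626, 0.007, -0.002], [0.63, 0.008, -0.001], [0.633, 0.009, 0.001], [0.634, 0.009, 0.001], [0.711, 0.017, 0.001], [0.714, 0.017, -0.001], [0.718, 0.017, -0.001]]
238 [[0.639, 0.04, 0.068], [0.641, 0.04, 0.068], [0.643, 0.04, 0.068], [0.643, 0.039, 0.066], [0.695, 0.046, 0.068], [0.697, 0.046, 0.068], [0.699, 0.046, 0.068]]
243 [[0.64, 0.039, 0.073], [0.642, 0.04, 0.074], [0.644, 0.038, 0.07], [0.644, 0.036, 0.066], [0.694, 0.046, 0.074], [0.695, 0.046, 0.074], [0.698, 0.046, 0.074]]
248 [[0.641, 0.04, 0.078], [0.643, 0.04, 0.078], [0.644, 0.035, 0.069], [0.644, 0.034, 0.067], [0.694, 0.043, 0.074], [0.695, 0.045, 0.078], [0.697, 0.045, 0.078]]
253 [[0.642, 0.04, 0.083], [0.643, 0.038, 0.08], [0.644, 0.032, 0.07], [0.644, 0.032, 0.069], [0.694, 0.041, 0.075], [0.694, 0.044, 0.081], [0.696, 0.046, 0.083]]
258 [[0.643, 0.04, 0.088], [0.644, 0.036, 0.08], [0.644, 0.03, 0.07], [0.644, 0.029, 0.069], [0.695, 0.039, 0.076], [0.695, 0.042, 0.082], [0.695, 0.045, 0.087]]
263 [[0.643, 0.04, 0.091], [0.644, 0.033, 0.081], [0.644, 0.028, 0.072], [0.645, 0.027, 0.069], [0.695, 0.036, 0.077], [0.695, 0.04, 0.083], [0.694, 0.046, 0.092]]
268 [[0.643, 0.038, 0.091], [0.644, 0.031, 0.082], [0.645, 0.025, 0.072], [0.645, 0.024, 0.07], [0.695, 0.034, 0.077], [0.695, 0.038, 0.083], [0.695, 0.044, 0.093]]
273 [[0.644, 0.036, 0.093], [0.644, 0.029, 0.083], [0.645, 0.023, 0.072], [0.645, 0.021, 0.07], [0.696, 0.032, 0.078], [0.695, 0.036, 0.085], [0.695, 0.042, 0.094]]
278 [[0.644, 0.034, 0.093], [0.645, 0.027, 0.083], [0.645, 0.021, 0.074], [0.645, 0.019, 0.071], [0.696, 0.029, 0.078], [0.695, 0.034, 0.086], [0.695, 0.04, 0.095]]
t 7.0 at [0.669 0.031 0.029] yaw 96.0 tilt [-179.94    0.  ] q7 -0.21 grip [0.051 0.   ]
```

{"fn": "play_rows", "kwargs": {"gripper": [0.2,0.2,0.2,0.2,0.2], "dp": [[0,0,0.02],[0,0,0.04],[0,0,0.058],[0,0,0.058],[0,0,0.058]], "twist": [0,0,0,0,0]}}

```text
time_s: 7.5
ee_pos: [0.6695, 0.031, 0.0001]
tcp_rot: [-3.141, -0.0, 1.675]
contact_force: [-0.9, 0.2, -0.6]
opening: 0.0509
grip_force: 0.0
```

{"fn": "play_rows", "kwargs": {"gripper": [-1,-1,-1,-1,-1,-1,-1], "dp": [[0,0,0],[0,0,0],[0,0,0],[0,0,0],[0,0,0],[0,0,0],[0,0,0]], "twist": [0,0,0,0,0,0,0], "grip_force": 100}}

```text
time_s: 8.2
ee_pos: [0.6705, 0.031, 0.0016]
tcp_rot: [3.14, 0.0, 1.675]
contact_force: [-0.8, -0.4, 6.1]
opening: 0.0246
grip_force: 98.9
```

```bash
python3 - <<'E'
from h import *
s=manip.snapshot("wrist"); P=cloud(s)
for v in range(228,260,4):
    print(v,[np.round(P[v,u],3).tolist() for u in(220,226,232,256,286,290)])
go()
E
```

```text
228 [[0.648, 0.03, 0.006], [0.656, 0.055, 0.057], [0.658, 0.056, 0.058], [0.668, 0.057, 0.058], [0.69, 0.035, 0.006], [0.693, 0.034, 0.005]]
232 [[0.651, 0.041, 0.034], [0.656, 0.053, 0.057], [0.658, 0.053, 0.057], [0.669, 0.055, 0.059], [0.686, 0.044, 0.033], [0.688, 0.045, 0.033]]
236 [[0.651, 0.04, 0.037], [0.655, 0.041, 0.038], [0.658, 0.05, 0.055], [0.669, 0.053, 0.058], [0.685, 0.045, 0.038], [0.687, 0.045, 0.038]]
240 [[0.652, 0.041, 0.043], [0.655, 0.041, 0.042], [0.659, 0.049, 0.056], [0.669, 0.05, 0.057], [0.685, 0.045, 0.043], [0.687, 0.045, 0.043]]
244 [[0.653, 0.041, 0.047], [0.655, 0.041, 0.047], [0.659, 0.047, 0.057], [0.669, 0.049, 0.058], [0.684, 0.044, 0.047], [0.686, 0.045, 0.047]]
248 [[0.653, 0.041, 0.05], [0.656, 0.042, 0.051], [0.659, 0.045, 0.056], [0.669, 0.047, 0.058], [0.684, 0.044, 0.05], [nan, nan, nan]]
252 [[0.653, 0.041, 0.055], [0.656, 0.042, 0.055], [0.659, 0.043, 0.057], [0.67, 0.045, 0.058], [0.684, 0.045, 0.055], [0.685, 0.045, 0.055]]
256 [[0.654, 0.041, 0.058], [0.657, 0.042, 0.059], [0.659, 0.041, 0.056], [0.67, 0.043, 0.058], [0.683, 0.044, 0.058], [0.685, 0.045, 0.059]]
t 8.2 at [0.6705 0.0311 0.0016] yaw 96.0 tilt [1.7993e+02 1.0000e-02] q7 -0.22 grip [2.5000e-02 9.8866e+01]
```

```bash
python3 - <<'E'
from h import *
go((.6705,.031,.12,96),(.516,.056,.12,84.5))
E
```

```text
t 8.2 at [0.6705 0.0311 0.0016] yaw 96.0 tilt [1.7993e+02 1.0000e-02] q7 -0.22 grip [2.5000e-02 9.8866e+01]
 dp [-0.0001, 0.0003, -0.2368] twist -0.0001 rows>= 3
 dp [0.0818, -0.3018, -0.2372] twist 0.0638 rows>= 4
```

{"fn": "play_rows", "kwargs": {"gripper": [-1,-1,-1,-1,-1,-1,-1,-1,-1,-1], "dp": [[0,0,-0.06],[0,0,-0.13],[0,0,-0.2],[0,0,-0.237],[0.02,-0.08,-0.237],[0.04,-0.15,-0.237],[0.06,-0.23,-0.237],[0.082,-0.302,-0.237],[0.082,-0.302,-0.237],[0.082,-0.302,-0.237]], "twist": [0,0,0,0,0.02,0.03,0.05,0.064,0.064,0.064]}}

```text
time_s: 9.25
ee_pos: [0.5146, 0.0555, 0.1188]
tcp_rot: [-3.141, 0.002, 1.475]
contact_force: [-0.2, -0.9, -2.0]
opening: 0.0245
grip_force: 100.4
```

```bash
python3 - <<'E'
from h import *
np.set_printoptions(precision=3,suppress=True,linewidth=150)
s=manip.snapshot("wrist"); save(s,"w4.png",scale=1.2); P=cloud(s)
for d in manip.trace("tin","wrist")[:2]:
    q=P[d["mask"]]; q=q[~np.isnan(q[:,0])]; z=q[:,2]
    k=q[(z>.048)&(z<.062)][:,:2].astype(np.float32)
    print(round(d["conf"],2),len(k),np.round(np.percentile(z,[5,50,95]),3),cv2.minAreaRect(k),np.median(z[(z>.048)&(z<.062)]))
for n in("pry_slot","scraper_tip","lid_edge","lid_hinge"):
    print(n,[(np.round(d["xy"]),round(d["conf"],2),world(s,d["xy"])) for d in manip.tip_of(n,"wrist")[:2]])
s2=manip.snapshot("side")
for n in("pry_slot","scraper_tip","lid_edge"):
    print(n,[(np.round(d["xy"]),round(d["conf"],2),world(s2,d["xy"])) for d in manip.tip_of(n,"side")[:2]])
go()
E
```

```text
pry_slot []
scraper_tip []
lid_edge [(array([184., 158.]), 0.68, array([0.448, 0.087, 0.012]))]
lid_hinge []
pry_slot []
scraper_tip [(array([271., 239.]), 0.66, array([ 0.529, -0.328,  0.053]))]
lid_edge [(array([250., 147.]), 0.92, array([0.507, 0.033, 0.173]))]
t 9.8 at [0.516 0.056 0.119] yaw 84.5 tilt [-179.98   -0.02] q7 -0.34 grip [  0.025 100.366]
```

View pics/w4.png

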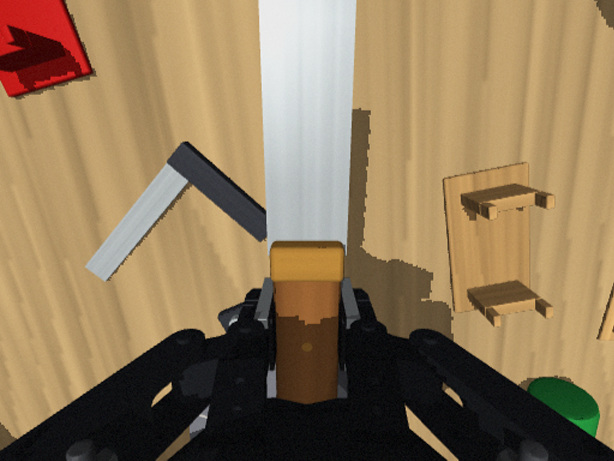

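```bash
python3 - <<'E'
from h import *
np.set_printoptions(precision=3,suppress=True,linewidth=150)
s=manip.snapshot("wrist"); P=cloud(s)
for v in(5,60,120,180,206,215,225): print(v,[np.round(P[v,u],4).tolist() for u in(240,255,280)])
for d in manip.trace("cradle","wrist")[:2]:
    q=P[d["mask"]]; q=q[~np.isnan(q[:,0])]; z=q[:,2]
    print("cradle",round(d["conf"],2),np.round(d["xy"]),[cv2.minAreaRect(q[m][:,:2].astype(np.float32)) for m in(z>.035,z<.012)])
s=manip.snapshot("top"); P=cloud(s)
for d in manip.trace("tin","top")[:1]:
    q=P[d["mask"]]; q=q[~np.isnan(q[:,0])]; z=q[:,2]; q=q[(z>.048)&(z<.064)]
    print(len(q),cv2.minAreaRect(q[:,:2].astype(np.float32)),np.percentile(q[:,2],[5,50,95]))
c=(.541,.314); r=P[...,2]
m=(abs(P[...,0]-.541)<.16)&(abs(P[...,1]-.314)<.12)&(r>.048)&(r<.066)
q=P[m]; print(len(q),cv2.minAreaRect(q[:,:2].astype(np.float32)), np.percentile(q,[1,99],axis=0))
save(s,"t2.png",crop=(50,120,300,270),scale=3)
E
```

```text
5 [[0.5211, 0.1678, 0.1678], [0.5266, 0.1677, 0.1664], [0.5359, 0.1667, 0.1665]]
60 [[0.519, 0.1494, 0.1677], [0.5248, 0.1487, 0.1689], [0.5343, 0.1477, 0.1688]]
120 [[0.5164, 0.1268, 0.1668], [0.5226, 0.1262, 0.1667], [0.5328, 0.1253, 0.1679]]
180 [[0.5135, 0.1015, 0.168], [0.5201, 0.1007, 0.1673], [0.531, 0.0997, 0.1675]]
206 [[0.5128, 0.0917, 0.1741], [0.5192, 0.0913, 0.1748], [0.5297, 0.0904, 0.1751]]
215 [[0.5125, 0.0884, 0.1761], [0.5188, 0.0875, 0.1756], [0.5294, 0.0866, 0.1757]]
225 [[0.5119, 0.0836, 0.1757], [0.5183, 0.0828, 0.1754], [0.5291, 0.0815, 0.1747]]
cradle 0.91 [411. 198.] [((0.6718791127204895, 0.01648799329996109), (0.04678196460008621, 0.10125738382339478), 6.045640468597412), ((0.6831533312797546, 0.008846484124660492), (0.09162571281194687, 0.14851123094558716), 6.69325590133667)]
cradle 0.57 [31. 40.] [((0.336012065410614, 0.1998320072889328), (0.02616221271455288, 0.010313733480870724), 9.74519157409668), ((0.32103782892227173, 0.20809462666511536), (0.07598995417356491, 0.06090302765369415), 9.087671279907227)]
1658 ((0.4708092212677002, -0.12338052690029144), (0.14955677092075348, 0.14978425204753876), 88.6789779663086) [0.055 0.059 0.063]
3231 ((0.5411930084228516, 0.3136122524738312), (0.139018714427948, 0.2123595029115677), 84.43700408935547) [[0.436 0.242 0.05 ]
 [0.645 0.382 0.062]]
```

View pics/t2.png

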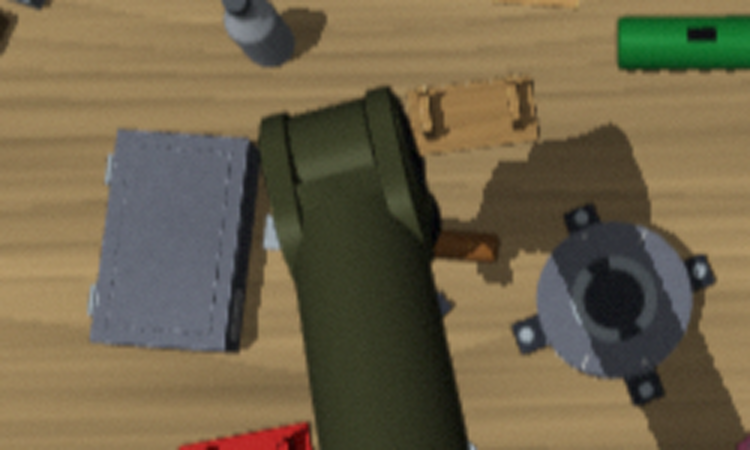

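```bash
python3 - <<'E'
from h import *
go((.5197,.0931,.0008,84.4),(.5260,.1578,.0008,84.4))
E
```

```text
t 9.9 at [0.5155 0.056  0.1193] yaw 84.5 tilt [180.   0.] q7 -0.34 grip [2.50000e-02 1.00366e+02]
 dp [0.0747, 0.0012, 0.2369] twist 0.0003 rows>= 3
 dp [0.2047, 0.0012, 0.2369] twist 0.0003 rows>= 4
```

{"fn": "play_rows", "kwargs": {"gripper": [-1,-1,-1,-1,-1,-1,-1,-1,-1,-1], "dp": [[0.02,0,0.06],[0.04,0,0.12],[0.06,0,0.18],[0.075,0.001,0.22],[0.075,0.001,0.237],[0.075,0.001,0.237],[0.075,0.001,0.237],[0.075,0.001,0.237],[0.075,0.001,0.237],[0.075,0.001,0.237]], "twist": [0,0,0,0,0,0,0,0,0,0]}}

```text
time_s: 10.95
ee_pos: [0.5202, 0.0929, 0.0016]
tcp_rot: [3.14, 0.0, 1.474]
contact_force: [-0.6, -0.8, -1.3]
opening: 0.0245
grip_force: 100.3
```

```bash
python3 - <<'E'
from h import *
go((.5260,.1578,.0008,84.4))
s=manip.snapshot("side"); save(s,"s2.png",crop=(190,90,350,210),scale=5)
for n in("scraper","pry_slot","scraper_tip"): print(n,[(np.round(d["xy"]),round(d["conf"],2),world(s,d["xy"])) for d in manip.tip_of(n,"side")[:2]])
E
```

```text
t 10.9 at [0.5202 0.0929 0.0016] yaw 84.4 tilt [1.7991e+02 1.0000e-02] q7 -0.52 grip [2.4000e-02 1.0032e+02]
 dp [0.1302, -0.0011, 0.0015] twist 0.0002 rows>= 2
scraper [(array([253., 173.]), 0.58, array([0.5182116 , 0.04072997, 0.06114258])), (array([245., 215.]), 0.21, array([ 0.46246741, -0.20089349,  0.05362677]))]
pry_slot [(array([252., 146.]), 0.64, array([0.5159774 , 0.05583367, 0.16448449]))]
scraper_tip []
```

View pics/s2.png

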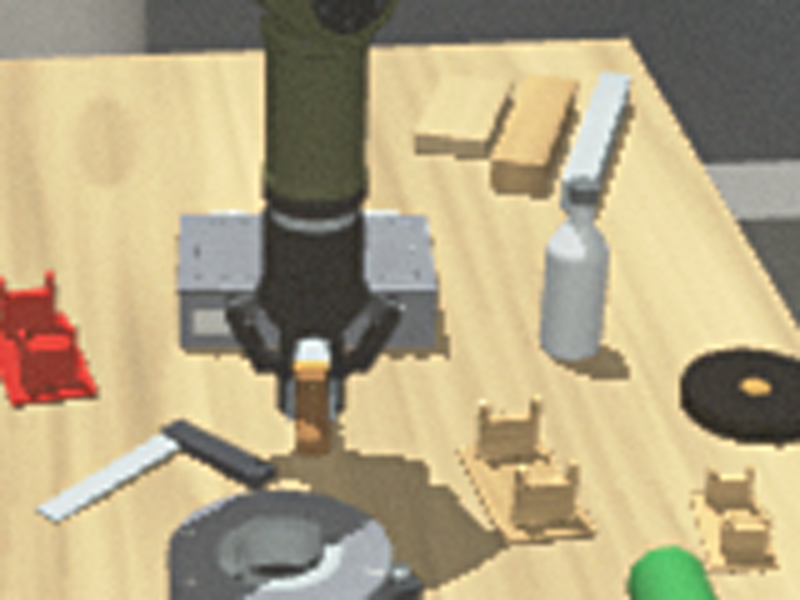

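{"fn": "play_rows", "kwargs": {"gripper": [-1,-1,-1,-1,-1,-1,-1,-1], "dp": [[0.02,0,0.0015],[0.04,0,0.0015],[0.06,0,0.0015],[0.08,0,0.0015],[0.1,0,0.0015],[0.12,0,0.0015],[0.13,0,0.0015],[0.13,0,0.0015]], "twist": [0,0,0,0,0,0,0,0]}}

```text
time_s: 11.95
ee_pos: [0.5258, 0.1592, 0.0001]
tcp_rot: [-3.142, -0.0, 1.476]
contact_force: [-0.3, -0.2, -2.5]
opening: 0.0248
grip_force: 100.3
```

{"fn": "play_rows", "kwargs": {"gripper": [-1,-1,-1,-1,-1,-1,-1,-1,-1,-1], "dp": [[0.001,0,-0.02],[0.003,0,-0.036],[0.01,0,-0.064],[0.019,0,-0.083],[0.031,0,-0.104],[0.044,0,-0.12],[0.061,0,-0.136],[0.077,0,-0.148],[0.098,0,-0.16],[0.117,0,-0.168]], "twist": [0,0,0,0,0,0,0,0,0,0]}}

```text
time_s: 12.95
ee_pos: [0.5321, 0.2176, 0.0848]
tcp_rot: [3.141, -0.001, 1.474]
contact_force: [-1.0, -2.0, -3.7]
opening: 0.0245
grip_force: 100.1
```

{"fn": "play_rows", "kwargs": {"gripper": [-1,-1,-1,-1,-1,-1,-1], "dp": [[0.02,0,-0.003],[0.04,0,-0.003],[0.06,0,-0.003],[0.075,0,-0.001],[0.083,0,0],[0.083,0,0],[0.083,0,0]], "twist": [0,0,0,0,0,0,0]}}

```text
time_s: 13.65
ee_pos: [0.5351, 0.258, 0.0838]
tcp_rot: [-3.141, -0.0, 1.475]
contact_force: [-0.8, -1.3, -2.3]
opening: 0.0242
grip_force: 100.4
```

```bash
python3 - <<'E'
from h import *
np.set_printoptions(precision=3,suppress=True)
go()
s=manip.snapshot("side"); save(s,"s3.png",crop=(190,60,350,180),scale=4)
print([ (d["xy"],d["conf"],world(s,d["xy"])) for d in manip.tip_of("lid_edge","side")[:2]])
t=manip.snapshot("top")
P=cloud(t); m=(abs(P[...,0]-.548)<.09)&(abs(P[...,1]-.37)<.06)&(P[...,2]>.14)
print(m.sum(), np.nanmedian(P[m],0) if m.sum() else None)
for n in("sleeve0",): print([(d["xy"],d["conf"],world(t,d["xy"])) for d in manip.tip_of(n,"top")])
E
```

```text
t 13.7 at [0.535 0.258 0.084] yaw 84.5 tilt [-179.96   -0.03] q7 -0.79 grip [  0.024 100.352]
[([251.7, 101.4], 0.82, array([0.533, 0.218, 0.264]))]
228 [0.487 0.407 0.165]
[([118.3, 178.2], 0.58, array([0.579, 0.242, 0.175]))]
```

View pics/s3.png

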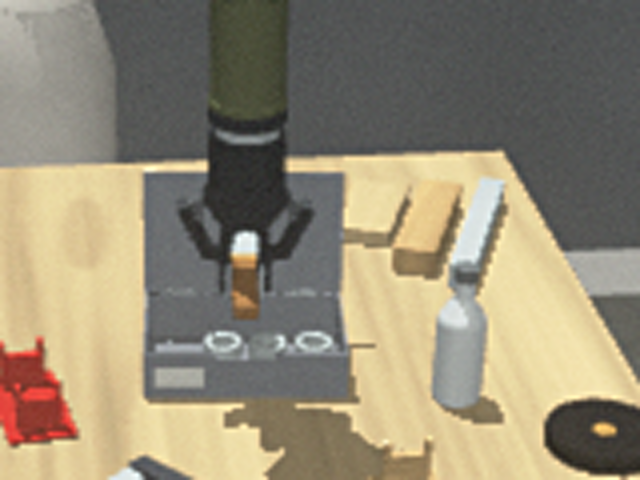

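```bash
python3 - <<'E'
from h import *
go((.522,.125,.10,84.5),(.6697,.0370,.10,96.0),(.6697,.0370,.004,96.0))
E
```

```text
t 13.8 at [0.5354 0.2573 0.084 ] yaw 84.5 tilt [-179.99    0.  ] q7 -0.79 grip [2.50000e-02 1.00351e+02]
 dp [-0.266, -0.0011, -0.0321] twist -0.0003 rows>= 3
 dp [-0.4127, 0.31, -0.0321] twist -0.0642 rows>= 6
 dp [-0.4126, 0.31, 0.1599] twist -0.0642 rows>= 6
```

{"fn": "play_rows", "kwargs": {"gripper": [-1,-1,-1,-1,-1,-1,-1,-1,-1,-1], "dp": [[-0.06,0,-0.01],[-0.13,0,-0.03],[-0.2,0,-0.032],[-0.266,0,-0.032],[-0.31,0.08,-0.032],[-0.35,0.16,-0.032],[-0.38,0.24,-0.032],[-0.413,0.31,-0.032],[-0.413,0.31,-0.032],[-0.413,0.31,-0.032]], "twist": [0,0,0,0,-0.016,-0.032,-0.048,-0.064,-0.064,-0.064]}}

```text
time_s: 14.85
ee_pos: [0.6698, 0.0362, 0.0991]
tcp_rot: [-3.14, -0.001, 1.673]
contact_force: [-0.6, 0.4, -1.8]
opening: 0.0244
grip_force: 100.3
```

```bash
python3 - <<'E'
from h import *
go((.6697,.0370,.05,96.0),(.6697,.0370,.0025,96.0))
s=manip.snapshot("wrist"); P=cloud(s)
print([np.round(P[5+v,u],4).tolist() for v in(0,100,215) for u in(240,256,275)])
E
```

```text
t 14.8 at [0.6698 0.0362 0.0991] yaw 95.8 tilt [-1.7992e+02 -6.0000e-02] q7 -0.19 grip [2.4000e-02 1.0028e+02]
 dp [0.0016, 0.0, 0.0982] twist -0.0008 rows>= 1
 dp [0.0015, 0.0002, 0.1932] twist -0.0008 rows>= 2
[[0.6533, 0.147, 0.1468], [0.6592, 0.1477, 0.1466], [0.6662, 0.1481, 0.1476], [0.6564, 0.1116, 0.1478], [0.6629, 0.1122, 0.1474], [0.6706, 0.113, 0.147], [0.6608, 0.0644, 0.1551], [0.6677, 0.0654, 0.1559], [0.6758, 0.0661, 0.1556]]
```

{"fn": "play_rows", "kwargs": {"gripper": [-1,-1,-1,-1,-1,-1,-1,-1,-1,-1], "dp": [[0.002,0,0.05],[0.002,0,0.1],[0.002,0,0.12],[0.002,0,0.14],[0.002,0,0.155],[0.002,0,0.17],[0.002,0,0.18],[0.002,0,0.19],[0.002,0,0.193],[0.002,0,0.193]], "twist": [0,0,0,0,0,0,0,0,0,0]}}

```text
time_s: 15.9
ee_pos: [0.6697, 0.0379, 0.0034]
tcp_rot: [-3.141, 0.0, 1.675]
contact_force: [0.7, 0.3, -2.1]
opening: 0.0247
grip_force: 100.3
```

{"fn": "play_rows", "kwargs": {"gripper": [-1,0.1,0.2,0.2,0.2], "dp": [[0,0,0],[0,0,0],[0,0,0],[0,0,0],[0,0,0]], "twist": [0,0,0,0,0]}}

```text
time_s: 16.4
ee_pos: [0.67, 0.038, 0.0039]
tcp_rot: [3.141, 0.0, 1.675]
contact_force: [-0.7, 0.1, -1.3]
opening: 0.0509
grip_force: 0.0
```

{"fn": "play_rows", "kwargs": {"gripper": [0.2,0.2,0.2,0.2,0.2,0.2,0.2,0.2], "dp": [[0,0,-0.1],[0,0,-0.2],[-0.02,0,-0.3],[-0.06,0,-0.4],[-0.1,0,-0.4],[-0.1,0,-0.4],[-0.1,0,-0.4],[-0.1,0,-0.4]], "twist": [0,0,0,0,0,0,0,0]}}

```text
time_s: 17.2
ee_pos: [0.6739, -0.0101, 0.2019]
tcp_rot: [-3.139, -0.001, 1.677]
contact_force: [0.1, -0.4, -0.1]
opening: 0.0515
grip_force: 0.0
```

```bash
python3 - <<'E'
from h import *
go()
s=manip.snapshot("wrist"); P=cloud(s); save(s,"w5.png")
for n in("scraper","cradle"):
    for d in manip.trace(n,"wrist")[:1]:
        q=P[d["mask"]]; q=q[~np.isnan(q[:,0])]; z=q[:,2]
        print(n,round(d["conf"],2),np.percentile(z,[5,50,95]),cv2.minAreaRect(q[z>.042][:,:2].astype(np.float32)))
for n in("scraper","scraper_tip"): print(n,[(np.round(d["xy"]),round(d["conf"],2),world(s,d["xy"])) for d in manip.tip_of(n,"wrist")[:2]])
E
```

```text
t 17.2 at [ 0.6739 -0.0101  0.2019] yaw 96.1 tilt [-1.7985e+02 -8.0000e-02] q7 -0.09 grip [0.051 0.   ]
scraper 0.63 [0.04867721 0.05081321 0.05848712] ((0.6675965785980225, 0.06351495534181595), (0.029989883303642273, 0.19966107606887817), 5.814124584197998)
cradle 0.89 [0.00440103 0.0058286  0.0531549 ] ((0.6724050045013428, 0.016720425337553024), (0.04569775238633156, 0.09803026169538498), 5.729965686798096)
scraper [(array([256., 148.]), 0.91, array([0.67100278, 0.01956734, 0.05775843]))]
scraper_tip []
```

```bash
python3 - <<'E'
from h import *
go((.47,-.29,.33,90))
E
```

```text
t 17.4 at [ 0.6746 -0.0108  0.2029] yaw 96.1 tilt [-1.7994e+02 -3.0000e-02] q7 -0.09 grip [0.051 0.   ]
 dp [-0.512, -0.4661, -0.254] twist 0.0336 rows>= 8
```

View pics/w5.png

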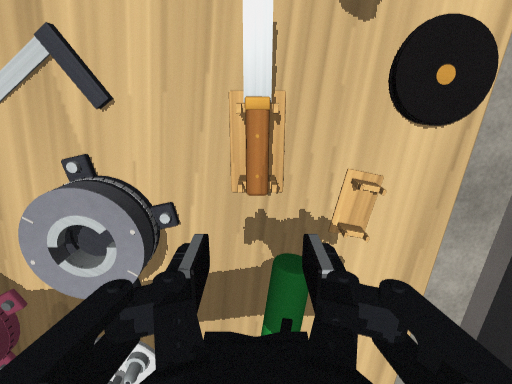

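Scraper lies level in the cradle (px 257,150); the small cradle is at (358,203). Next, the plate and turntable.

{"fn": "play_rows", "kwargs": {"gripper": [0,0,0,0,0,0,0,0,0,0], "dp": [[-0.05,-0.04,-0.06],[-0.11,-0.1,-0.12],[-0.17,-0.15,-0.18],[-0.24,-0.22,-0.23],[-0.31,-0.28,-0.254],[-0.38,-0.34,-0.254],[-0.44,-0.4,-0.254],[-0.512,-0.466,-0.254],[-0.512,-0.466,-0.254],[-0.512,-0.466,-0.254]], "twist": [0,0,0.01,0.02,0.03,0.034,0.034,0.034,0.034,0.034]}}

```text
time_s: 18.45
ee_pos: [0.4691, -0.2916, 0.3305]
tcp_rot: [-3.142, -0.0, 1.565]
contact_force: [0.1, 0.5, 0.5]
opening: 0.0425
grip_force: 0.0
```

```bash
python3 - <<'E'
from h import *
np.set_printoptions(precision=4,suppress=True)
go()
s=manip.snapshot("wrist"); P=cloud(s); save(s,"w6.png",scale=1.55)
for n in("turntable","gap","lock","plate","handle","pin0"):
    print(n,[(np.round(d["xy"],1).tolist(),round(d["conf"],2),world(s,d["xy"])) for d in manip.tip_of(n,"wrist")[:5]])
for n in("turntable","plate"):
    for d in manip.trace(n,"wrist")[:2]:
        q=P[d["mask"]]; q=q[~np.isnan(q[:,0])]; z=q[:,2]
        lo,hi=(.052,.066) if n=="turntable" else(.033,.046)
        k=q[(z>lo)&(z<hi)][:,:2].astype(np.float32); h=cv2.convexHull(k)
        print(n,round(d["conf"],2),cv2.minEnclosingCircle(k),cv2.fitEllipse(h), np.median(q[(z>lo)&(z<hi)][:,2]))
c=np.array([.497,-.357]); b=(np.hypot(P[...,0]-c[0],P[...,1]-c[1])<.03)&(P[...,2]>.070)&(P[...,2]<.09)
print("bar",b.sum(),np.median(P[b][:,2]),cv2.minAreaRect(P[b][:,:2].astype(np.float32)))
E
```

```text
t 18.4 at [ 0.4691 -0.2916  0.3305] yaw 89.7 tilt [-180.     -0.01] q7 0.47 grip [0.043 0.   ]
turntable [([256.5, 41.3], 0.89, array([ 0.4716, -0.1279,  0.0293])), ([128.1, 160.7], 0.78, array([ 0.2553, -0.3068,  0.0292])), ([242.7, 294.4], 0.7, array([ 0.4443, -0.5495,  0.0601])), ([292.1, 170.3], 0.64, array([ 0.525 , -0.3139,  0.0755])), ([254.8, 215.9], 0.63, array([ 0.4675, -0.3905,  0.071 ]))]
gap [([132.4, 152.1], 0.88, array([ 0.2647, -0.2922,  0.0298])), ([261.3, 313.4], 0.83, array([ 0.4785, -0.6002,  0.0503])), ([282.0, 21.2], 0.8, array([ 0.5081, -0.1041,  0.0392]))]
lock [([146.6, 166.4], 0.7, array([ 0.297 , -0.3101,  0.0594])), ([278.2, 48.4], 0.64, array([ 0.5019, -0.1425,  0.0593])), ([256.8, 315.7], 0.6, array([ 0.4699, -0.6238,  0.0293])), ([279.9, 18.8], 0.6, array([ 0.5054, -0.0999,  0.0345]))]
plate [([270.1, 185.0], 0.71, array([ 0.4915, -0.3363,  0.0781])), ([293.2, 167.5], 0.64, array([ 0.5268, -0.3101,  0.0731]))]
handle [([287.8, 168.6], 0.2, array([ 0.5205, -0.3155,  0.0567]))]
pin0 [([248.3, 175.9], 0.89, array([ 0.458 , -0.3221,  0.0764])), ([254.7, 218
[... 226 characters left out ...]
), 0.07701131701469421) ((0.24801062047481537, -0.31363755464553833), (0.15147481858730316, 0.15253345668315887), 116.45487976074219) 0.05983377869875714
turntable 0.61 ((0.4439941346645355, -0.5959256291389465), 0.07652536779642105) ((0.44334685802459717, -0.5890141129493713), (0.13485942780971527, 0.15259748697280884), 95.66715240478516) 0.05959865556487204
plate 0.85 ((0.49747025966644287, -0.358275830745697), 0.07478521019220352) ((0.4973621070384979, -0.3579596281051636), (0.14759176969528198, 0.1480552852153778), 103.2790298461914) 0.03961732046423247
bar 270 0.0789839182913358 ((0.49755850434303284, -0.35746297240257263), (0.013909491710364819, 0.04872734472155571), 7.270462512969971)
```

View pics/w6.png

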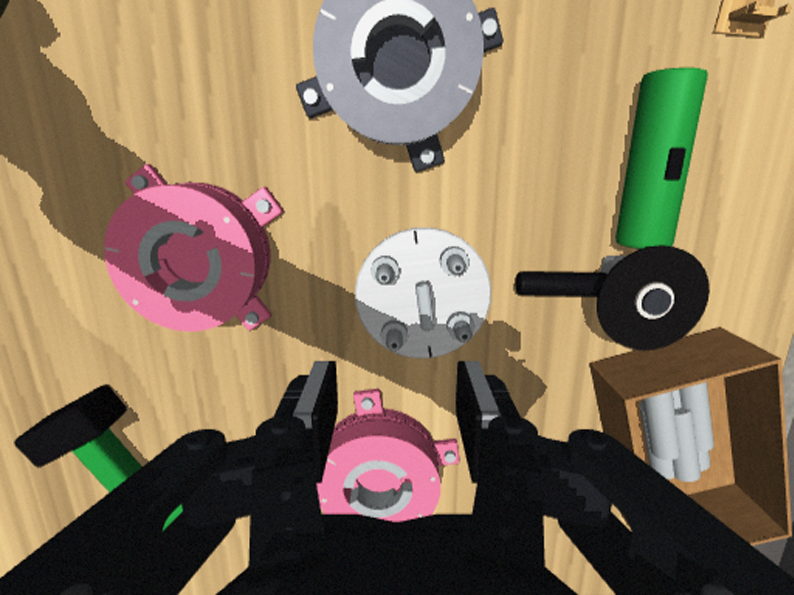

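{"fn": "play_rows", "kwargs": {"gripper": [0,0,0,0,0,0], "dp": [[0.06,0,0.02],[0.12,0,0.04],[0.18,0,0.06],[0.18,0,0.06],[0.18,0,0.06],[0.18,0,0.06]], "twist": [0,0,0,0,0,0]}}

```text
time_s: 19.5
ee_pos: [0.4701, -0.2018, 0.3008]
tcp_rot: [3.141, 0.001, 1.567]
contact_force: [-0.7, 0.6, -0.3]
opening: 0.0427
grip_force: 0.0
```

```bash
cat > tt.py <<'E'
from h import *
np.set_printoptions(precision=4,suppress=True)
def table(s,c0,zt=.06,zlo=.052,zhi=.067):
    P=cloud(s); d=np.hypot(P[...,0]-c0[0],P[...,1]-c0[1]); m=(d<.09)&(P[...,2]>zlo)&(P[...,2]<zhi)
    m=cv2.morphologyEx(m.astype(np.uint8),cv2.MORPH_OPEN,np.ones((3,3)))>0
    n,l,stt,_=cv2.connectedComponentsWithStats(m.astype(np.uint8)); m=l==1+np.argmax(stt[1:,4])
    ct=max(cv2.findContours(m.astype(np.uint8),cv2.RETR_EXTERNAL,cv2.CHAIN_APPROX_NONE)[0],key=len)[:,0].astype(float)
    W=np.array([world(s,p,zt)[:2] for p in ct]).astype(np.float32)
    e=cv2.fitEllipse(W); return e,P,m
if __name__=="__main__":
    s=manip.snapshot("wrist"); save(s,"w7.png",scale=1.2)
    e,P,m=table(s,(.471,-.124)); c=np.array(e[0]); print("fit",e, np.median(P[m][:,2]))
    v,u=np.mgrid[:384,:512]; W=np.array([world(s,(a,b),.06)[:2] for a,b in zip(u.ravel(),v.ravel())]).reshape(384,512,2)-c
    r=np.hypot(W[...,0],W[...,1]); g=s["image"].min(-1)
    ring=(r>.056)&(r<.074); t=np.median(g[ring]); b=(ring&(g>t+60)).astype(np.uint8)
    n,l,stt,cen=cv2.connectedComponentsWithStats(b)
    for i in range(1,n):
        if stt[i,4]>3:
            w=W[l==i].mean(0); print(stt[i,2:],np.round(cen[i]),"r",round(np.hypot(*w),4),"ang",round(np.degrees(np.arctan2(w[1],w[0])),1))
    go()
E
python3 tt.py
```

```text
fit ((0.47144395112991333, -0.12396350502967834), (0.14995001256465912, 0.15083429217338562), 65.65058898925781) 0.05965996992006761
[ 9  6 17] [211.  79.] r 0.0677 ang 153.9
[ 4  5 12] [302.  80.] r 0.068 ang 23.9
[ 3  4 10] [212. 122.] r 0.0678 ang -156.3
t 19.6 at [ 0.4701 -0.202   0.3008] yaw 89.8 tilt [179.98   0.03] q7 0.35 grip [0.043 0.   ]
```

View pics/w7.png

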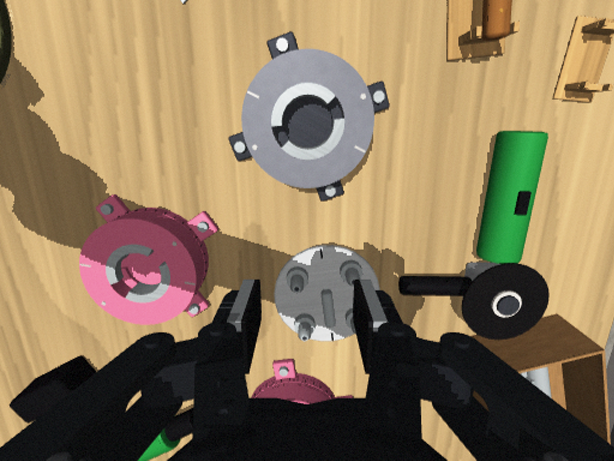

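```bash
python3 - <<'E'
from h import *
go((.4975,-.3577,.10,97.3),(.4975,-.3577,.020,97.3))
E
```

```text
t 19.6 at [ 0.4701 -0.202   0.3008] yaw 89.8 tilt [1.7998e+02 3.0000e-02] q7 0.35 grip [0.043 0.   ]
 dp [-0.311, 0.0561, 0.4018] twist -0.0419 rows>= 6
 dp [-0.3109, 0.056, 0.5618] twist -0.0419 rows>= 7
```

{"fn": "play_rows", "kwargs": {"gripper": [0,0,0,0,0,0,0,0,0,0], "dp": [[-0.08,0.01,0.05],[-0.16,0.03,0.1],[-0.24,0.04,0.16],[-0.31,0.056,0.22],[-0.311,0.056,0.3],[-0.311,0.056,0.38],[-0.311,0.056,0.42],[-0.311,0.056,0.42],[-0.311,0.056,0.42],[-0.311,0.056,0.42]], "twist": [-0.01,-0.02,-0.03,-0.042,-0.042,-0.042,-0.042,-0.042,-0.042,-0.042]}}

```text
time_s: 20.55
ee_pos: [0.4989, -0.3574, 0.0927]
tcp_rot: [3.139, 0.003, 1.7]
contact_force: [-0.8, 0.4, -0.1]
opening: 0.0427
grip_force: 0.0
```

```bash
python3 - <<'E'
from h import *
go((.4975,-.3577,.020,97.3))
s=manip.snapshot("wrist"); P=cloud(s); c=np.array([.4975,-.3577])
b=(np.hypot(P[...,0]-c[0],P[...,1]-c[1])<.035)&(P[...,2]>.072)&(P[...,2]<.086)
print("bar",b.sum(),np.median(P[b][:,2]),cv2.minAreaRect(P[b][:,:2].astype(np.float32)))
E
```

```text
t 20.6 at [ 0.4989 -0.3574  0.0927] yaw 97.4 tilt [1.7986e+02 1.4000e-01] q7 0.59 grip [0.043 0.   ]
 dp [0.0002, -0.0033, 0.1453] twist 0.0005 rows>= 2
bar 1301 0.07902917107673196 ((0.4978412091732025, -0.3575083911418915), (0.013858434744179249, 0.0491177923977375), 7.665538311004639)
```

{"fn": "play_rows", "kwargs": {"gripper": [0,0,0,0,0,0], "dp": [[0,-0.002,0.05],[0,-0.002,0.1],[0,-0.002,0.13],[0,-0.002,0.145],[0,-0.002,0.145],[0,-0.002,0.145]], "twist": [0,0,0,0,0,0]}}

```text
time_s: 21.2
ee_pos: [0.4976, -0.3568, 0.0192]
tcp_rot: [3.14, 0.001, 1.7]
contact_force: [0.4, 0.3, 0.1]
opening: 0.0426
grip_force: 0.0
```

{"fn": "play_rows", "kwargs": {"gripper": [-1,-1,-1,-1,-1,-1,-1], "dp": [[0,0,0],[0,0,0],[0,0,0],[0,0,0],[0,0,0],[0,0,0],[0,0,0]], "twist": [0,0,0,0,0,0,0], "grip_force": 110}}

```text
time_s: 21.9
ee_pos: [0.4975, -0.3568, 0.0193]
tcp_rot: [3.14, 0.001, 1.7]
contact_force: [-1.5, 1.2, 6.2]
opening: 0.0123
grip_force: 107.9
```

```bash
python3 - <<'E'
from h import *
go((.4975,-.3577,.14,97.3),(.4714,-.1240,.14,23.8))
E
```

```text
t 21.9 at [ 0.4975 -0.3568  0.0193] yaw 97.4 tilt [1.7993e+02 9.0000e-02] q7 0.56 grip [1.20000e-02 1.07878e+02]
 dp [-0.0021, 0.0001, -0.2413] twist 0.0007 rows>= 3
 dp [0.4681, 0.0087, -0.242] twist 0.409 rows>= 9
```

{"fn": "play_rows", "kwargs": {"gripper": [-1,-1,-1,-1,-1,-1,-1,-1,-1,-1], "dp": [[0,0,-0.06],[0,0,-0.14],[0,0,-0.2],[0.05,0,-0.22],[0.12,0,-0.22],[0.18,0,-0.22],[0.24,0,-0.22],[0.3,0.005,-0.22],[0.36,0.007,-0.22],[0.42,0.008,-0.22]], "twist": [0,0,0,0.045,0.09,0.135,0.18,0.225,0.27,0.315]}}

```text
time_s: 22.9
ee_pos: [0.4714, -0.1457, 0.1258]
tcp_rot: [-3.138, 0.002, 0.705]
contact_force: [0.5, -0.0, -8.3]
opening: 0.0126
grip_force: 108.9
```

```bash
python3 - <<'E'
from h import *
go((.4720,-.1237,.12,23.8))
E
```

```text
t 22.9 at [ 0.4714 -0.1457  0.1258] yaw 40.4 tilt [-1.7978e+02  1.2000e-01] q7 -0.65 grip [1.30000e-02 1.08896e+02]
 dp [0.0296, -0.0327, 0.0116] twist 0.0922 rows>= 2
```

{"fn": "play_rows", "kwargs": {"gripper": [-1,-1,-1,-1,-1,-1,-1], "dp": [[0.01,-0.015,0.01],[0.03,-0.033,0.012],[0.03,-0.033,0.012],[0.03,-0.033,0.012],[0.03,-0.033,0.012],[0.03,-0.033,0.012],[0.03,-0.033,0.012]], "twist": [0.04,0.08,0.092,0.092,0.092,0.092,0.092]}}

```text
time_s: 23.6
ee_pos: [0.4739, -0.1256, 0.1217]
tcp_rot: [-3.141, 0.0, 0.421]
contact_force: [-0.6, 0.1, -8.6]
opening: 0.0127
grip_force: 108.9
```

```bash
python3 - <<'E'
from h import *
np.set_printoptions(precision=4,suppress=True)
go((.4720,-.1237,.085,23.8),(.4720,-.1237,.055,23.8))
s=manip.snapshot("wrist"); P=cloud(s); st=manip.read_state(); c=np.array(st["ee_pos"][:2]); z0=st["ee_pos"][2]-.0193
m=(np.hypot(P[...,0]-c[0],P[...,1]-c[1])<.09)&(abs(P[...,2]-z0-.04)<.006)
ct=P[m][:,:2].astype(np.float32); h=cv2.convexHull(ct); print("disc",m.sum(),cv2.minEnclosingCircle(h),np.median(P[m][:,2])-z0)
i=cv2.resize(s["image"],None,fx=1.,fy=1.); cv2.imwrite("pics/w8.png",i)
E
```

```text
t 23.6 at [ 0.4739 -0.1256  0.1217] yaw 24.1 tilt [-179.98    0.03] q7 -0.97 grip [  0.013 108.888]
 dp [-0.0019, -0.005, 0.0735] twist 0.0019 rows>= 1
 dp [-0.0018, -0.0049, 0.1335] twist 0.0019 rows>= 2
disc 26229 ((0.47196099162101746, -0.1256193369626999), 0.07502150535583496) 0.03950549436008409
```

View pics/w8.png

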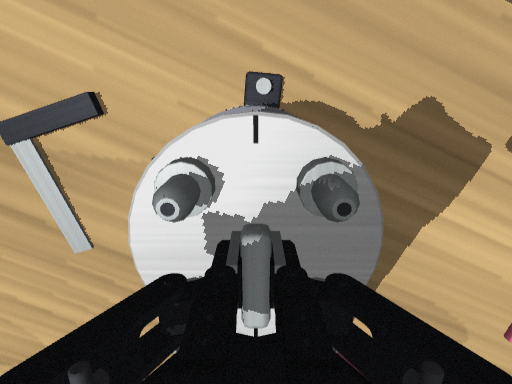

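{"fn": "play_rows", "kwargs": {"gripper": [-1,-1,-1,-1,-1,-1,-1,-1,-1,-1], "dp": [[-0.0014,-0.0043,0.03],[-0.0014,-0.0043,0.06],[-0.0014,-0.0043,0.07],[-0.0014,-0.0043,0.08],[-0.0014,-0.0043,0.09],[-0.0014,-0.0043,0.1],[-0.0014,-0.0043,0.11],[-0.0014,-0.0043,0.12],[-0.0014,-0.0043,0.13],[-0.0014,-0.0043,0.13]], "twist": [0.0019,0.0019,0.0019,0.0019,0.0019,0.0019,0.0019,0.0019,0.0019,0.0019]}}

```text
time_s: 24.65
ee_pos: [0.4719, -0.1234, 0.0562]
tcp_rot: [-3.14, 0.001, 0.416]
contact_force: [0.3, 0.9, -8.2]
opening: 0.0125
grip_force: 108.7
```

```bash
python3 - <<'E'
from h import *
go(); print(manip.read_state()["contact_force"],manip.read_state()["wrist_torque"])
E
```

```text
t 24.6 at [ 0.4719 -0.1234  0.0562] yaw 23.8 tilt [-1.7994e+02  7.0000e-02] q7 -1.02 grip [1.20000e-02 1.08669e+02]
[ 0.29212152  0.90971301 -8.16909801] [-0.0002882   0.01161463 -0.07376369]
```

{"fn": "play_rows", "kwargs": {"gripper": [-1,-1,-1,-1,-1,-1,-1,-1,-1,-1], "dp": [[0,0,0.003],[0,0,0.003],[0,0,0.003],[0,0,0.003],[0,0,0.003],[0,0,0.003],[0,0,0.003],[0,0,0.003],[0,0,0.003],[0,0,0.003]], "twist": [0,0.04,0.08,0.12,0.16,0.2,0.23,0.255,0.272,0.272]}}

```text
time_s: 25.65
ee_pos: [0.473, -0.1237, 0.0558]
tcp_rot: [3.142, -0.001, -0.439]
contact_force: [-0.1, -0.5, -8.9]
opening: 0.0124
grip_force: 108.9
```

```bash
python3 - <<'E'
from h import *
go((.4722,-.1238,.0493,-26.1)); print(manip.read_state()["contact_force"],manip.read_state()["wrist_torque"])
E
```

```text
t 25.6 at [ 0.473  -0.1237  0.0558] yaw -25.1 tilt [ 1.8e+02 -3.0e-02] q7 -1.86 grip [1.20000e-02 1.08904e+02]
 dp [-0.0013, 0.0009, 0.013] twist 0.0053 rows>= 1
[-0.10452278 -0.4817711  -8.86725228] [0.00619807 0.00529161 0.01316033]
```

Rotated freely; now lower into the notches.

{"fn": "play_rows", "kwargs": {"gripper": [-1,-1,-1,-1,-1,-1,-1,-1,-1], "dp": [[-0.001,0,0.002],[-0.001,0,0.004],[-0.001,0,0.006],[-0.001,0,0.008],[-0.001,0,0.01],[-0.001,0,0.012],[-0.001,0,0.013],[-0.001,0,0.014],[-0.001,0,0.014]], "twist": [0.0053,0.0053,0.0053,0.0053,0.0053,0.0053,0.0053,0.0053,0.0053]}}

```text
time_s: 26.55
ee_pos: [0.4727, -0.1236, 0.0493]
tcp_rot: [3.141, -0.001, -0.456]
contact_force: [-1.1, -0.8, -1.1]
opening: 0.0125
grip_force: 110.1
```

```bash
python3 - <<'E'
from h import *
go(); print(manip.read_state()["contact_force"],manip.read_state()["wrist_torque"])
E
```

```text
t 26.6 at [ 0.4727 -0.1236  0.0493] yaw -26.1 tilt [ 1.7999e+02 -6.0000e-02] q7 -1.88 grip [1.20000e-02 1.10063e+02]
[-1.10875959 -0.82171072 -1.06639668] [-0.12386653  0.15923469 -0.00602791]
```

{"fn": "play_rows", "kwargs": {"gripper": [0,0,0,0], "dp": [[0,0,0],[0,0,0],[0,0,0],[0,0,0]], "twist": [0,0,0,0]}}

```text
time_s: 26.95
ee_pos: [0.4725, -0.1233, 0.0488]
tcp_rot: [-3.142, -0.0, -0.455]
contact_force: [0.2, 0.1, 0.7]
opening: 0.0429
grip_force: 0.0
```

{"fn": "play_rows", "kwargs": {"gripper": [0,0,0,0,0,0,0,0,0], "dp": [[0,0,-0.06],[0,0,-0.15],[0,0,-0.24],[-0.04,0,-0.33],[-0.1,0,-0.42],[-0.16,0,-0.48],[-0.16,0,-0.48],[-0.16,0,-0.48],[-0.16,0,-0.48]], "twist": [0,0,0,-0.04,-0.08,-0.12,-0.16,-0.2,-0.2]}}

```text
time_s: 27.85
ee_pos: [0.4004, -0.0881, 0.2891]
tcp_rot: [3.141, -0.001, 0.174]
contact_force: [0.4, -0.1, -0.3]
opening: 0.0423
grip_force: 0.0
```

```bash
cat > plate.py <<'E'
from tt import *
def bar(P,c,zt):
    b=(np.hypot(P[...,0]-c[0],P[...,1]-c[1])<.03)&(abs(P[...,2]-zt)<.005)
    return b.sum(),float(np.median(P[b][:,2])),cv2.minAreaRect(P[b][:,:2].astype(np.float32))
s=manip.snapshot("wrist"); P=cloud(s); c=np.array([.4715,-.124])
d=np.hypot(P[...,0]-c[0],P[...,1]-c[1])
m=(d<.08)&(abs(P[...,2]-.068)<.008); q=P[m]; h=cv2.convexHull(q[:,:2].astype(np.float32))
print("disc z",np.median(q[:,2]),cv2.minEnclosingCircle(h)); A=np.c_[q[:,:2]-c,np.ones(len(q))]; print("plane",np.linalg.lstsq(A,q[:,2],rcond=None)[0])
print("bar",bar(P,c,.110))
print("pins",[(np.round(p["xy"],1).tolist(),round(p["conf"],2),world(s,p["xy"],.082)) for p in manip.tip_of("pin0","wrist")[:6]])
go()
E
python3 plate.py
```

```text
disc z 0.06963698797594897 ((0.4708026945590973, -0.12334630638360977), 0.0765504539012909)
plane [-0.0022  0.0014  0.0696]
bar (np.int64(486), 0.10908028758846144, ((0.470341295003891, -0.12139057368040085), (0.013908268883824348, 0.04972704499959946), 63.65907669067383))
pins [([297.3, 151.5], 0.92, array([ 0.4239, -0.1395,  0.082 ])), ([285.6, 70.9], 0.84, array([ 0.5183, -0.104 ,  0.082 ])), ([334.0, 108.5], 0.72, array([ 0.4856, -0.1736,  0.082 ])), ([249.9, 122.4], 0.63, array([ 0.4502, -0.0712,  0.082 ]))]
t 27.9 at [ 0.4003 -0.088   0.2884] yaw 9.8 tilt [-180.      0.01] q7 -1.16 grip [0.043 0.   ]
```

```bash
python3 - <<'E'
from h import *
go((.50,.1,.27,92),(.541,.305,.27,174.4))
E
```

```text
t 27.9 at [ 0.4003 -0.088   0.2884] yaw 9.8 tilt [-1.8e+02  1.0e-02] q7 -1.16 grip [0.043 0.   ]
 dp [0.2602, -0.3369, 0.0368] twist -0.4569 rows>= 10
 dp [0.4105, -0.7271, 0.0368] twist -0.9147 rows>= 20
```

{"fn": "play_rows", "kwargs": {"gripper": [0,0,0,0,0,0,0,0,0,0], "dp": [[0.03,-0.04,0],[0.06,-0.07,0],[0.09,-0.11,0.01],[0.12,-0.15,0.01],[0.15,-0.19,0.02],[0.18,-0.22,0.02],[0.2,-0.26,0.03],[0.22,-0.29,0.03],[0.24,-0.31,0.037],[0.26,-0.337,0.037]], "twist": [-0.045,-0.09,-0.135,-0.18,-0.225,-0.27,-0.315,-0.36,-0.405,-0.45]}}

```text
time_s: 28.95
ee_pos: [0.4995, 0.1003, 0.269]
tcp_rot: [-3.14, -0.0, 1.589]
contact_force: [-0.1, -0.9, -0.2]
opening: 0.0424
grip_force: 0.0
```

```bash
python3 - <<'E'
from h import *
go((.541,.305,.27,174.4))
E
```

```text
t 28.9 at [0.4995 0.1003 0.269 ] yaw 91.1 tilt [-179.89   -0.  ] q7 -0.24 grip [0.042 0.   ]
 dp [0.4078, 0.0905, -0.0021] twist -0.463 rows>= 10
```

{"fn": "play_rows", "kwargs": {"gripper": [0.25,0.25,0.25,0.25,0.25,0.25,0.25,0.25,0.25,0.25], "dp": [[0.04,0.01,0],[0.08,0.02,0],[0.12,0.03,0],[0.16,0.04,0],[0.2,0.05,0],[0.24,0.06,0],[0.28,0.07,0],[0.32,0.08,0],[0.36,0.09,0],[0.408,0.09,0]], "twist": [-0.045,-0.09,-0.135,-0.18,-0.225,-0.27,-0.315,-0.36,-0.405,-0.45]}}

```text
time_s: 29.95
ee_pos: [0.5422, 0.3045, 0.2691]
tcp_rot: [-3.141, -0.001, 3.001]
contact_force: [-1.5, -0.2, 1.1]
opening: 0.0534
grip_force: 0.0
```

{"fn": "play_rows", "kwargs": {"gripper": [0.25,0.25,0.25], "dp": [[0,0,0],[0,0,0],[0,0,0]], "twist": [-0.013,-0.013,-0.013]}}

```text
time_s: 30.25
ee_pos: [0.5415, 0.3042, 0.2694]
tcp_rot: [-3.141, -0.001, 3.038]
contact_force: [0.4, -1.7, 0.0]
opening: 0.0536
grip_force: 0.0
```

```bash
cat > sl.py <<'E'
from tt import *
def sleeves(s,zt=.037,box=((.42,.66),(.24,.40))):
    P=cloud(s); x,y,z=P[...,0],P[...,1],P[...,2]
    m=((abs(z-zt)<.006)&(x>box[0][0])&(x<box[0][1])&(y>box[1][0])&(y<box[1][1])).astype(np.uint8)
    n,l,stt,_=cv2.connectedComponentsWithStats(m); out=[]
    for i in range(1,n):
        if stt[i,4]>80:
            q=P[l==i]; c,r=cv2.minEnclosingCircle(q[:,:2].astype(np.float32)); out.append((stt[i,4],np.round(c,4),round(r,4),round(float(np.median(q[:,2])),4)))
    return out
if __name__=="__main__":
    s=manip.snapshot("wrist"); go()
    for o in sleeves(s): print(o)
    print([(np.round(p["xy"],1).tolist(),round(p["conf"],2),world(s,p["xy"],.037)) for p in manip.spot_in("sleeve0","wrist")[:6]])
    P=cloud(s); m=(abs(P[...,2]-.052)<.004)&(abs(P[...,0]-.541)<.14)&(abs(P[...,1]-.31)<.1); q=P[m][:,:2].astype(np.float32)
    print("rim",m.sum(),cv2.minAreaRect(q))
E
python3 sl.py
```

```text
t 30.3 at [0.5416 0.3039 0.2696] yaw 174.1 tilt [-179.96   -0.03] q7 0.74 grip [0.054 0.   ]
(np.int32(188), array([0.5275, 0.257 ]), 0.0923, 0.037)
(np.int32(457), array([0.5432, 0.3106]), 0.1191, 0.0373)
(np.int32(385), array([0.5193, 0.3018]), 0.0199, 0.0364)
(np.int32(358), array([0.5658, 0.2964]), 0.02, 0.0364)
(np.int32(340), array([0.6138, 0.2931]), 0.02, 0.0363)
[([253.5, 207.9], 0.95, array([0.6165, 0.2942, 0.037 ])), ([250.8, 146.9], 0.78, array([0.5247, 0.3002, 0.037 ])), ([254.3, 178.3], 0.59, array([0.5708, 0.3003, 0.037 ])), ([9.2, 144.0], 0.58, array([ 0.4854, -0.0376,  0.037 ]))]
rim 1317 ((0.5427170991897583, 0.31067562103271484), (0.13157767057418823, 0.21101437509059906), 84.39134216308594)
```

```bash
python3 - <<'E'
from h import *
go((.5193,.3018,.10,174.4),(.5193,.3018,-.02,174.4))
E
```

```text
t 30.4 at [0.5416 0.3039 0.2698] yaw 174.1 tilt [-1.7997e+02 -1.0000e-02] q7 0.74 grip [0.053 0.   ]
 dp [0.0439, -0.0087, 0.3395] twist -0.0018 rows>= 4
 dp [0.0438, -0.0086, 0.5795] twist -0.0018 rows>= 6
```

{"fn": "play_rows", "kwargs": {"gripper": [0.2,0.2,0.2,0.2,0.2,0.2,0.2,0.2,0.2,0.2], "dp": [[0.02,-0.004,0.08],[0.04,-0.009,0.17],[0.044,-0.009,0.25],[0.044,-0.009,0.33],[0.044,-0.009,0.4],[0.044,-0.009,0.46],[0.044,-0.009,0.52],[0.044,-0.009,0.56],[0.044,-0.009,0.579],[0.044,-0.009,0.579]], "twist": [0,-0.002,-0.002,-0.002,-0.002,-0.002,-0.002,-0.002,-0.002,-0.002]}}

```text
time_s: 31.35
ee_pos: [0.5183, 0.3015, -0.0205]
tcp_rot: [-3.14, -0.002, 3.046]
contact_force: [0.2, 0.2, -0.0]
opening: 0.0512
grip_force: 0.0
```

{"fn": "play_rows", "kwargs": {"gripper": [0.2,-1,-1,-1,-1,-1,-1], "dp": [[0,0,0],[0,0,0],[0,0,0],[0,0,0],[0,0,0],[0,0,0],[0,0,0]], "twist": [0,0,0,0,0,0,0], "grip_force": 80}}

```text
time_s: 32.05
ee_pos: [0.5202, 0.303, -0.0174]
tcp_rot: [3.141, 0.003, 3.047]
contact_force: [-0.6, -1.4, 6.5]
opening: 0.0381
grip_force: 80.2
```

```bash
python3 - <<'E'
from h import *
go((.5193,.3018,.14,174.4))
E
```

```text
t 32.0 at [ 0.5202  0.303  -0.0174] yaw 174.6 tilt [1.7995e+02 1.6000e-01] q7 0.6 grip [3.8000e-02 8.0211e+01]
 dp [0.0007, -0.0023, -0.3148] twist 0.001 rows>= 4
```

{"fn": "play_rows", "kwargs": {"gripper": [-1,-1,-1,-1,-1,-1,-1,-1,-1,-1], "dp": [[0,0,-0.05],[0,0,-0.12],[0,0,-0.2],[0,0,-0.28],[0,0,-0.34],[0,0,-0.36],[0,-0.07,-0.36],[0,-0.15,-0.36],[0,-0.23,-0.36],[0,-0.3,-0.36]], "twist": [0,0,0,0,0,0.02,0.06,0.1,0.14,0.18]}}

```text
time_s: 33.05
ee_pos: [0.5044, 0.1511, 0.1608]
tcp_rot: [-3.141, 0.001, 2.476]
contact_force: [0.9, -0.4, -2.8]
opening: 0.0382
grip_force: 80.9
```

```bash
python3 - <<'E'
from h import *
go((.483,-.159,.16,108.8))
E
```

```text
t 33.0 at [0.5044 0.1511 0.1608] yaw 141.9 tilt [-1.7999e+02  7.0000e-02] q7 0.49 grip [3.800e-02 8.093e+01]
 dp [-0.3493, -0.5143, 0.0021] twist 0.1837 rows>= 7
```

{"fn": "play_rows", "kwargs": {"gripper": [-1,-1,-1,-1,-1,-1,-1,-1,-1,-1], "dp": [[-0.05,-0.07,0],[-0.1,-0.14,0],[-0.15,-0.21,0],[-0.2,-0.28,0],[-0.25,-0.36,0],[-0.3,-0.44,0],[-0.349,-0.514,0],[-0.349,-0.514,0],[-0.349,-0.514,0],[-0.349,-0.514,0]], "twist": [0.03,0.06,0.09,0.12,0.15,0.17,0.184,0.184,0.184,0.184]}}

```text
time_s: 34.05
ee_pos: [0.4854, -0.1553, 0.1607]
tcp_rot: [3.141, -0.0, 1.906]
contact_force: [0.1, 0.0, -1.6]
opening: 0.0377
grip_force: 81.0
```

```bash
cat > pins.py <<'E'
from h import *
np.set_printoptions(precision=4,suppress=True)
def pins(s,c=np.array([.471,-.123]),yaw=-26.2):
    P=cloud(s)
    for k in range(4):
        a=np.radians(45+90*k+yaw); e=c+.052*np.array([np.cos(a),np.sin(a)])
        d=np.hypot(P[...,0]-e[0],P[...,1]-e[1]); o=[]
        for lo,hi,rr in((.1,.112,.014),(.077,.086,.02),(.11,.122,.026)):
            m=(d<rr)&(P[...,2]>lo)&(P[...,2]<hi); q=P[m]
            if m.sum()>12:
                cc,r=cv2.minEnclosingCircle(q[:,:2].astype(np.float32)); o.append((int(m.sum()),np.round(cc,4).tolist(),round(r,4),round(float(np.median(q[:,2])),4)))
            else:o.append(None)
        print("pin",k,round(np.degrees(a),1),np.round(e,4),"post",o[0],"shoulder",o[1],"sleeve",o[2])
if __name__=="__main__":
    pins(manip.snapshot("wrist")); go()
E
python3 pins.py
```

```text
pin 0 18.8 [ 0.5202 -0.1062] post (366, [0.5199, -0.1047], 0.0089, 0.1055) shoulder (458, [0.5198, -0.1049], 0.0151, 0.0815) sleeve None
pin 1 108.8 [ 0.4542 -0.0738] post (443, [0.4538, -0.0726], 0.0089, 0.1057) shoulder (614, [0.4538, -0.0724], 0.0148, 0.0816) sleeve None
pin 2 198.8 [ 0.4218 -0.1398] post (369, [0.4217, -0.1385], 0.0091, 0.1055) shoulder (470, [0.4215, -0.1384], 0.015, 0.0816) sleeve None
pin 3 288.8 [ 0.4878 -0.1722] post (62, [0.4856, -0.167], 0.0076, 0.1022) shoulder (364, [0.4874, -0.1705], 0.0148, 0.0815) sleeve None
t 34.1 at [ 0.4855 -0.1551  0.1607] yaw 109.2 tilt [179.98  -0.01] q7 0.57 grip [ 0.038 80.961]
```

```bash
python3 - <<'E'
from h import *
go((.4541,-.0733,.10,108.8),(.4541,-.0733,.062,108.8))
s=manip.snapshot("wrist"); P=cloud(s); st=manip.read_state(); c=st["ee_pos"]
m=(np.hypot(P[...,0]-c[0],P[...,1]-c[1])<.03)&(abs(P[...,2]-c[2]-.0535)<.004); q=P[m]
print(m.sum(), cv2.minEnclosingCircle(q[:,:2].astype(np.float32)) if m.sum()>5 else None, np.percentile(q[:,2],[5,95]) if m.sum()>5 else None)
E
```

```text
t 34.1 at [ 0.4855 -0.1551  0.1607] yaw 109.2 tilt [ 1.7998e+02 -1.0000e-02] q7 0.57 grip [3.8000e-02 8.0961e+01]
 dp [0.1751, -0.0055, 0.1215] twist 0.0025 rows>= 3
 dp [0.1751, -0.0055, 0.1975] twist 0.0025 rows>= 3
3814 ((0.4830337166786194, -0.1478424370288849), 0.02901705913245678) [0.21118488 0.21586066]
```

{"fn": "play_rows", "kwargs": {"gripper": [-1,-1,-1,-1,-1,-1,-1,-1,-1], "dp": [[0.06,-0.002,0],[0.12,-0.005,0.02],[0.175,-0.0055,0.06],[0.175,-0.0055,0.09],[0.175,-0.0055,0.1],[0.175,-0.0055,0.1],[0.175,-0.0055,0.1],[0.175,-0.0055,0.1],[0.175,-0.0055,0.1]], "twist": [0,0.002,0.002,0.002,0.002,0.002,0.002,0.002,0.002]}}

```text
time_s: 35.05
ee_pos: [0.4546, -0.0754, 0.1112]
tcp_rot: [3.141, 0.001, 1.897]
contact_force: [0.2, -1.5, -2.2]
opening: 0.0379
grip_force: 81.0
```

```bash
python3 - <<'E'
from h import *
go((.4541,-.0733,.062,108.8))
E
```

```text
t 35.0 at [ 0.4546 -0.0754  0.1112] yaw 108.7 tilt [1.7994e+02 4.0000e-02] q7 0.43 grip [3.8000e-02 8.0958e+01]
 dp [0.0044, 0.0004, 0.0984] twist -0.0007 rows>= 1
```

{"fn": "play_rows", "kwargs": {"gripper": [-1,-1,-1,-1,-1,-1,-1,-1,-1,-1], "dp": [[0.004,0,0.01],[0.004,0,0.02],[0.004,0,0.035],[0.004,0,0.05],[0.004,0,0.065],[0.004,0,0.08],[0.004,0,0.09],[0.004,0,0.097],[0.004,0,0.099],[0.004,0,0.099]], "twist": [0,0,0,0,0,0,0,0,0,0]}}

```text
time_s: 36.05
ee_pos: [0.4533, -0.0731, 0.0615]
tcp_rot: [-3.141, 0.0, 1.898]
contact_force: [-1.6, 0.4, 2.5]
opening: 0.0381
grip_force: 81.6
```

```bash
python3 - <<'E'
from h import *
go((.4541,-.0733,.061,108.8)); print(manip.read_state()["contact_force"])
E
```

```text
t 36.0 at [ 0.4533 -0.0731  0.0615] yaw 108.7 tilt [-1.7998e+02  1.0000e-02] q7 0.4 grip [3.8000e-02 8.1556e+01]
 dp [-0.0009, 0.0013, 0.001] twist -0.0004 rows>= 1
[-1.6401068   0.39053133  2.53890757]
```

{"fn": "play_rows", "kwargs": {"gripper": [0.1,0.2,0.2,0.2,0.2,0.2,0.2,0.2,0.2,0.2], "dp": [[0,0,0],[0,0,0],[0,0,0],[0,0,-0.06],[0,0,-0.14],[0,0,-0.23],[-0.06,0,-0.32],[-0.1,0,-0.36],[-0.12,0,-0.36],[-0.12,0,-0.36]], "twist": [0,0,0,0,0,0,0,0,0,0]}}

```text
time_s: 37.05
ee_pos: [0.4727, -0.1314, 0.2408]
tcp_rot: [3.141, 0.0, 1.895]
contact_force: [0.9, -0.2, -0.6]
opening: 0.0509
grip_force: 0.0
```

```bash
python3 pins.py; python3 - <<'E'
from h import *
go((.50,.1,.22,141),(.5658,.2964,.22,174.4))
E
```

```text
pin 0 18.8 [ 0.5202 -0.1062] post (194, [0.5199, -0.1047], 0.009, 0.1053) shoulder (262, [0.5198, -0.1047], 0.015, 0.0815) sleeve None
pin 1 108.8 [ 0.4542 -0.0738] post (259, [0.4536, -0.0718], 0.0125, 0.1055) shoulder (173, [0.4536, -0.072], 0.0125, 0.0815) sleeve (765, [0.4537, -0.0719], 0.02, 0.1154)
pin 2 198.8 [ 0.4218 -0.1398] post (193, [0.4216, -0.1383], 0.0088, 0.1056) shoulder (263, [0.4214, -0.1384], 0.015, 0.0816) sleeve None
pin 3 288.8 [ 0.4878 -0.1722] post (165, [0.4873, -0.1703], 0.0088, 0.1053) shoulder (233, [0.4875, -0.1703], 0.0149, 0.0815) sleeve None
t 37.1 at [ 0.472  -0.1298  0.2398] yaw 108.7 tilt [-179.92   -0.1 ] q7 0.55 grip [0.051 0.   ]
t 37.1 at [ 0.472  -0.1298  0.2398] yaw 108.7 tilt [-1.7992e+02 -1.0000e-01] q7 0.55 grip [0.051 0.   ]
 dp [0.4174, 0.2003, 0.0401] twist -0.1796 rows>= 5
 dp [0.7474, 0.4507, 0.0403] twist -0.3652 rows>= 9
```

{"fn": "play_rows", "kwargs": {"gripper": [0.2,0.2,0.2,0.2,0.2,0.2,0.2,0.2,0.2,0.2], "dp": [[0.07,0.035,0],[0.15,0.07,0.01],[0.23,0.11,0.02],[0.31,0.15,0.03],[0.39,0.19,0.04],[0.47,0.24,0.04],[0.54,0.3,0.04],[0.61,0.35,0.04],[0.68,0.4,0.04],[0.747,0.45,0.04]], "twist": [-0.03,-0.07,-0.11,-0.15,-0.19,-0.23,-0.27,-0.31,-0.35,-0.365]}}

```text
time_s: 38.1
ee_pos: [0.564, 0.2987, 0.2193]
tcp_rot: [-3.141, -0.003, 3.05]
contact_force: [0.2, -0.4, 0.2]
opening: 0.0513
grip_force: 0.0
```

{"fn": "play_rows", "kwargs": {"gripper": [0.2,0.2,0.2], "dp": [[0,0,0],[0,0,0],[0,0,0]], "twist": [0,0,0]}}

```text
time_s: 38.4
ee_pos: [0.5649, 0.2952, 0.22]
tcp_rot: [-3.14, -0.001, 3.044]
contact_force: [-0.6, -1.4, 0.2]
opening: 0.0512
grip_force: 0.0
```

```bash
python3 sl.py; python3 - <<'E'
from h import *
go((.5658,.2964,-.019,174.4))
E
```

```text
t 38.5 at [0.5654 0.2947 0.2205] yaw 174.4 tilt [-179.9    -0.02] q7 0.76 grip [0.051 0.   ]
(np.int32(1020), array([0.543 , 0.3102]), 0.1196, 0.037)
(np.int32(478), array([0.5659, 0.2963]), 0.02, 0.0363)
(np.int32(445), array([0.6138, 0.2928]), 0.02, 0.0363)
[([255.2, 203.0], 0.92, array([0.6146, 0.2907, 0.037 ])), ([254.5, 170.2], 0.56, array([0.5706, 0.2941, 0.037 ])), ([70.9, 237.1], 0.5, array([0.6395, 0.0348, 0.037 ])), ([96.9, 255.1], 0.32, array([0.6701, 0.063 , 0.037 ]))]
rim 1936 ((0.5427289605140686, 0.31071069836616516), (0.13186098635196686, 0.21033520996570587), 84.39382934570312)
t 38.5 at [0.5657 0.2944 0.2209] yaw 174.3 tilt [-1.7991e+02  2.0000e-02] q7 0.76 grip [0.052 0.   ]
 dp [0.0003, 0.0046, 0.4798] twist -0.0005 rows>= 5
```

{"fn": "play_rows", "kwargs": {"gripper": [0.2,0.2,0.2,0.2,0.2,0.2,0.2,0.2,0.2,0.2], "dp": [[0,0.002,0.08],[0,0.002,0.16],[0,0.002,0.24],[0,0.002,0.32],[0,0.002,0.38],[0,0.002,0.43],[0,0.002,0.46],[0,0.002,0.479],[0,0.002,0.479],[0,0.002,0.479]], "twist": [0,0,0,0,0,0,0,0,0,0]}}

```text
time_s: 39.5
ee_pos: [0.5667, 0.2973, -0.0173]
tcp_rot: [3.141, 0.002, 3.044]
contact_force: [-0.1, 1.0, 0.2]
opening: 0.0514
grip_force: 0.0
```

{"fn": "play_rows", "kwargs": {"gripper": [-1,-1,-1,-1,-1,-1,-1], "dp": [[0,0,0],[0,0,0],[0,0,0],[0,0,0],[0,0,0],[0,0,0],[0,0,0]], "twist": [0,0,0,0,0,0,0]}}

```text
time_s: 40.2
ee_pos: [0.5671, 0.2975, -0.0164]
tcp_rot: [3.141, 0.003, 3.044]
contact_force: [-0.1, -1.8, 7.0]
opening: 0.0383
grip_force: 79.9
```

```bash
python3 - <<'E'
from h import *
go((.52,.10,.16,120)); print(manip.read_state()["contact_force"])
E
```

```text
t 40.2 at [ 0.5671  0.2975 -0.0164] yaw 174.4 tilt [1.7996e+02 1.6000e-01] q7 0.64 grip [3.800e-02 7.987e+01]
 dp [0.0544, -0.402, -0.3532] twist 0.3023 rows>= 7
[-0.05609459 -1.78566025  7.03322852]
```

{"fn": "play_rows", "kwargs": {"gripper": [-1,-1,-1,-1,-1,-1,-1,-1,-1,-1], "dp": [[0,0,-0.05],[0,0,-0.12],[0,0,-0.2],[0,0,-0.28],[0,-0.04,-0.34],[0.01,-0.12,-0.353],[0.02,-0.2,-0.353],[0.03,-0.27,-0.353],[0.04,-0.34,-0.353],[0.054,-0.4,-0.353]], "twist": [0,0,0,0,0.02,0.06,0.1,0.14,0.18,0.22]}}

```text
time_s: 41.2
ee_pos: [0.5192, 0.0985, 0.1583]
tcp_rot: [3.142, 0.001, 2.347]
contact_force: [-0.1, -0.0, -2.2]
opening: 0.038
grip_force: 80.8
```

```bash
python3 - <<'E'
from h import *
go((.4879,-.1714,.16,108.8))
E
```

```text
t 41.2 at [0.5192 0.0985 0.1583] yaw 134.5 tilt [1.8e+02 7.0e-02] q7 0.47 grip [3.8000e-02 8.0773e+01]
 dp [-0.3414, -0.4227, -0.003] twist 0.1426 rows>= 6
```

{"fn": "play_rows", "kwargs": {"gripper": [-1,-1,-1,-1,-1,-1,-1,-1,-1,-1], "dp": [[-0.06,-0.07,-0.003],[-0.12,-0.14,-0.003],[-0.18,-0.22,-0.003],[-0.24,-0.3,-0.003],[-0.3,-0.37,-0.003],[-0.341,-0.423,-0.003],[-0.341,-0.423,0.04],[-0.341,-0.423,0.08],[-0.341,-0.423,0.095],[-0.341,-0.423,0.095]], "twist": [0.03,0.06,0.09,0.12,0.14,0.1426,0.1426,0.1426,0.1426,0.1426]}}

```text
time_s: 42.2
ee_pos: [0.4889, -0.1688, 0.1096]
tcp_rot: [-3.14, -0.001, 1.906]
contact_force: [-0.2, 0.0, -2.7]
opening: 0.0383
grip_force: 80.7
```

{"fn": "play_rows", "kwargs": {"gripper": [-1,-1], "dp": [[0,0,0],[0,0,0]], "twist": [0,0]}}

```text
time_s: 42.4
ee_pos: [0.4907, -0.1694, 0.1118]
tcp_rot: [3.14, 0.002, 1.906]
contact_force: [0.5, 0.2, -2.0]
opening: 0.0384
grip_force: 80.8
```

```bash
python3 - <<'E'
from h import *
go((.4879,-.1714,.0626,108.8))
E
```

```text
t 42.4 at [ 0.4907 -0.1694  0.1118] yaw 109.2 tilt [1.7991e+02 9.0000e-02] q7 0.57 grip [3.8000e-02 8.0764e+01]
 dp [-0.0018, -0.0068, 0.0984] twist 0.0022 rows>= 1
```

{"fn": "play_rows", "kwargs": {"gripper": [-1,-1,-1,-1,-1,-1,-1,-1,-1,-1], "dp": [[-0.002,-0.005,0.005],[-0.002,-0.005,0.01],[-0.002,-0.005,0.025],[-0.002,-0.005,0.04],[-0.002,-0.005,0.055],[-0.002,-0.005,0.07],[-0.002,-0.005,0.085],[-0.002,-0.005,0.094],[-0.002,-0.005,0.098],[-0.002,-0.005,0.098]], "twist": [0.002,0.002,0.002,0.002,0.002,0.002,0.002,0.002,0.002,0.002]}}

```text
time_s: 43.4
ee_pos: [0.4875, -0.171, 0.0626]
tcp_rot: [-3.141, -0.0, 1.899]
contact_force: [-4.7, 0.9, 6.9]
opening: 0.038
grip_force: 81.8
```

```bash
python3 - <<'E'
from h import *
go((.4879,-.1714,.0626,108.8)); print(manip.read_state()["contact_force"])
E
```

```text
t 43.4 at [ 0.4875 -0.171   0.0626] yaw 108.8 tilt [-1.7994e+02 -1.0000e-02] q7 0.55 grip [3.8000e-02 8.1751e+01]
 dp [-0.001, 0.0006, -0.0001] twist -0.0 rows>= 1
[-4.73877931  0.88701779  6.85208071]
```

{"fn": "play_rows", "kwargs": {"gripper": [0.1,0.2,0.2,0.2,0.2,0.2,0.2,0.2,0.2,0.2], "dp": [[0,0,0],[0,0,0],[0,0,0],[0,0,-0.06],[0,0,-0.14],[0,0,-0.23],[0,0,-0.3],[0,0,-0.34],[0,0,-0.34],[0,0,-0.34]], "twist": [0,0,0,0,0,0,0,0,0,0]}}

```text
time_s: 44.4
ee_pos: [0.4877, -0.1712, 0.2311]
tcp_rot: [-3.142, 0.0, 1.899]
contact_force: [-0.2, -0.1, 0.4]
opening: 0.0511
grip_force: 0.0
```

```bash
python3 pins.py; python3 - <<'E'
from h import *
go((.6138,.2928,.22,174.4))
E
```

```text
pin 0 18.8 [ 0.5202 -0.1062] post (233, [0.5196, -0.1049], 0.0088, 0.1053) shoulder (319, [0.5196, -0.1049], 0.0149, 0.0816) sleeve None
pin 1 108.8 [ 0.4542 -0.0738] post (305, [0.4536, -0.0719], 0.0125, 0.1057) shoulder (167, [0.4534, -0.0715], 0.0123, 0.0817) sleeve (953, [0.4536, -0.0719], 0.0199, 0.1155)
pin 2 198.8 [ 0.4218 -0.1398] post (237, [0.4215, -0.1384], 0.009, 0.1053) shoulder (318, [0.4216, -0.1384], 0.0149, 0.0816) sleeve None
pin 3 288.8 [ 0.4878 -0.1722] post (278, [0.4878, -0.1697], 0.0125, 0.1056) shoulder (40, [0.4882, -0.1714], 0.0122, 0.082) sleeve (710, [0.4876, -0.169], 0.0198, 0.1153)
t 44.5 at [ 0.487  -0.171   0.2302] yaw 108.8 tilt [-179.91   -0.07] q7 0.6 grip [0.051 0.   ]
t 44.5 at [ 0.487  -0.171   0.2302] yaw 108.8 tilt [-1.7991e+02 -7.0000e-02] q7 0.6 grip [0.051 0.   ]
 dp [0.7965, 0.5389, 0.0205] twist -0.3645 rows>= 10
```

Both seated. Third sleeve.

{"fn": "play_rows", "kwargs": {"gripper": [0.2,0.2,0.2,0.2,0.2,0.2,0.2,0.2,0.2,0.2], "dp": [[0.08,0.04,0.02],[0.16,0.09,0.02],[0.24,0.15,0.02],[0.32,0.2,0.02],[0.4,0.26,0.02],[0.48,0.31,0.02],[0.56,0.37,0.02],[0.64,0.43,0.02],[0.72,0.48,0.02],[0.7965,0.539,0.02]], "twist": [-0.03,-0.07,-0.11,-0.15,-0.19,-0.23,-0.27,-0.31,-0.35,-0.3645]}}

```text
time_s: 45.45
ee_pos: [0.6138, 0.2942, 0.2191]
tcp_rot: [-3.14, -0.003, 3.048]
contact_force: [1.5, -0.6, 0.3]
opening: 0.0512
grip_force: 0.0
```

{"fn": "play_rows", "kwargs": {"gripper": [0.2,0.2,0.2,0.2], "dp": [[0,0,0],[0,0,0],[0,0,0],[0,0,0]], "twist": [0,0,0,0]}}

```text
time_s: 45.85
ee_pos: [0.6149, 0.2904, 0.2212]
tcp_rot: [-3.14, 0.0, 3.041]
contact_force: [-0.4, -0.6, -0.7]
opening: 0.0513
grip_force: 0.0
```

```bash
python3 sl.py; python3 - <<'E'
from h import *
go((.6138,.2928,-.018,174.4))
E
```

```text
t 45.9 at [0.615  0.2905 0.2216] yaw 174.2 tilt [-179.93    0.04] q7 0.78 grip [0.052 0.   ]
(np.int32(1312), array([0.5426, 0.3099]), 0.1196, 0.0374)
(np.int32(480), array([0.614 , 0.2928]), 0.0201, 0.0363)
[([257.5, 167.6], 0.97, array([0.6183, 0.2934, 0.037 ]))]
rim 1995 ((0.5437292456626892, 0.3104534447193146), (0.13165824115276337, 0.20897206664085388), 84.29391479492188)
t 46.0 at [0.615  0.2908 0.2218] yaw 174.3 tilt [-1.7995e+02  5.0000e-02] q7 0.78 grip [0.052 0.   ]
 dp [0.0032, 0.0042, 0.4797] twist -0.0008 rows>= 5
```

{"fn": "play_rows", "kwargs": {"gripper": [0.2,0.2,0.2,0.2,0.2,0.2,0.2,0.2,0.2,0.2], "dp": [[0.002,0.003,0.08],[0.003,0.003,0.16],[0.003,0.003,0.24],[0.003,0.003,0.32],[0.003,0.003,0.38],[0.003,0.003,0.43],[0.003,0.003,0.46],[0.003,0.003,0.479],[0.003,0.003,0.479],[0.003,0.003,0.479]], "twist": [0,0,0,0,0,0,0,0,0,0]}}

```text
time_s: 46.95
ee_pos: [0.6141, 0.2946, -0.0167]
tcp_rot: [3.141, 0.002, 3.044]
contact_force: [0.3, 0.4, -0.1]
opening: 0.0513
grip_force: 0.0
```

{"fn": "play_rows", "kwargs": {"gripper": [-1,-1,-1,-1,-1,-1,-1], "dp": [[0,0,0],[0,0,0],[0,0,0],[0,0,0],[0,0,0],[0,0,0],[0,0,0]], "twist": [0,0,0,0,0,0,0]}}

```text
time_s: 47.65
ee_pos: [0.6145, 0.2948, -0.0157]
tcp_rot: [3.141, 0.003, 3.044]
contact_force: [-1.0, -1.5, 6.9]
opening: 0.0377
grip_force: 80.4
```

```bash
python3 - <<'E'
from h import *
go((.54,.08,.16,95)); print(manip.read_state()["contact_force"])
E
```

```text
t 47.6 at [ 0.6145  0.2948 -0.0157] yaw 174.4 tilt [1.7994e+02 1.7000e-01] q7 0.68 grip [3.8000e-02 8.0364e+01]
 dp [0.1053, -0.4418, -0.3522] twist 0.4411 rows>= 10
[-0.98823262 -1.53915962  6.93414162]
```

{"fn": "play_rows", "kwargs": {"gripper": [-1,-1,-1,-1,-1,-1,-1,-1,-1,-1], "dp": [[0,0,-0.05],[0,0,-0.12],[0,0,-0.2],[0,0,-0.28],[0.01,-0.04,-0.34],[0.03,-0.12,-0.352],[0.05,-0.2,-0.352],[0.07,-0.28,-0.352],[0.09,-0.36,-0.352],[0.105,-0.44,-0.352]], "twist": [0,0,0,0,-0.02,-0.04,-0.06,-0.08,-0.11,-0.1356]}}

```text
time_s: 48.65
ee_pos: [0.5384, 0.0791, 0.158]
tcp_rot: [-3.141, -0.0, -2.809]
contact_force: [0.2, 0.0, -1.6]
opening: 0.0381
grip_force: 80.7
```

```bash
python3 - <<'E'
from h import *
go((.5201,-.1047,.16,198.8))
E
```

```text
t 48.6 at [0.5384 0.0791 0.158 ] yaw -161.0 tilt [-1.7996e+02 -1.0000e-02] q7 1.58 grip [3.80e-02 8.07e+01]
 dp [0.1545, -0.3356, -0.0038] twist 0.0014 rows>= 4
```

{"fn": "play_rows", "kwargs": {"gripper": [-1,-1,-1,-1,-1,-1,-1,-1,-1,-1], "dp": [[0.03,-0.07,-0.003],[0.06,-0.14,-0.003],[0.09,-0.21,-0.003],[0.12,-0.28,-0.003],[0.1545,-0.3356,-0.003],[0.1545,-0.3356,0.03],[0.1545,-0.3356,0.07],[0.1545,-0.3356,0.09],[0.1545,-0.3356,0.09],[0.1545,-0.3356,0.09]], "twist": [0,0,0,0.001,0.001,0.001,0.001,0.001,0.001,0.001]}}

```text
time_s: 49.65
ee_pos: [0.5208, -0.1029, 0.1135]
tcp_rot: [-3.141, 0.0, -2.815]
contact_force: [0.3, -0.0, -2.3]
opening: 0.0378
grip_force: 80.8
```

{"fn": "play_rows", "kwargs": {"gripper": [-1,-1,-1], "dp": [[0,0,0],[0,0,0],[0,0,0]], "twist": [0,0,0]}}

```text
time_s: 49.95
ee_pos: [0.5209, -0.1033, 0.1137]
tcp_rot: [-3.141, 0.001, -2.816]
contact_force: [-0.3, -0.6, -1.9]
opening: 0.0379
grip_force: 80.8
```

```bash
python3 - <<'E'
from h import *
go((.5201,-.1047,.0633,198.8))
E
```

```text
t 50.0 at [ 0.5209 -0.1033  0.1137] yaw -161.4 tilt [-1.7995e+02  4.0000e-02] q7 1.93 grip [3.8000e-02 8.0786e+01]
 dp [0.0025, -0.002, 0.1007] twist -0.0009 rows>= 2
```

{"fn": "play_rows", "kwargs": {"gripper": [-1,-1,-1,-1,-1,-1,-1,-1,-1,-1], "dp": [[0.002,-0.002,0.005],[0.002,-0.002,0.015],[0.002,-0.002,0.03],[0.002,-0.002,0.045],[0.002,-0.002,0.06],[0.002,-0.002,0.075],[0.002,-0.002,0.088],[0.002,-0.002,0.096],[0.002,-0.002,0.1],[0.002,-0.002,0.1]], "twist": [0,0,0,0,0,0,0,0,0,0]}}

```text
time_s: 50.95
ee_pos: [0.5201, -0.1045, 0.0633]
tcp_rot: [-3.141, 0.0, -2.816]
contact_force: [0.4, 0.2, -0.8]
opening: 0.0379
grip_force: 80.9
```

```bash
python3 - <<'E'
from h import *
go((.5201,-.1047,.0633,198.8)); print(manip.read_state()["contact_force"])
E
```

```text
t 51.0 at [ 0.5201 -0.1045  0.0633] yaw -161.4 tilt [-1.7998e+02  1.0000e-02] q7 1.89 grip [3.8000e-02 8.0903e+01]
 dp [0.0, -0.0004, -0.0001] twist -0.0009 rows>= 1
[ 0.4359037   0.22185817 -0.82194882]
```

{"fn": "play_rows", "kwargs": {"gripper": [0.1,0.2,0.2,0.2,0.2,0.2,0.2,0.2,0.2,0.2], "dp": [[0,0,0],[0,0,0],[0,0,0],[0,0,-0.06],[0,0,-0.14],[0,0,-0.23],[0,0,-0.3],[-0.06,0,-0.36],[-0.06,0,-0.36],[-0.06,0,-0.36]], "twist": [0,0,0,0,0,0,0,0,0,0]}}

```text
time_s: 51.95
ee_pos: [0.5486, -0.0945, 0.2432]
tcp_rot: [-3.141, 0.001, -2.815]
contact_force: [-0.5, -0.3, -1.3]
opening: 0.0512
grip_force: 0.0
```

```bash
python3 pins.py; python3 - <<'E'
from h import *
go((.55,.15,.27,174.4),(.5557,.4399,.24,174.4))
s=manip.snapshot("top"); P=cloud(s); t=np.array([.543,.3105]); ex=np.array([.0976,.9952]); ey=np.array([-.9952,.0976])
d=P[...,:2]-t; a=d@ex; b=d@ey; m=(abs(b)<.1)&(abs(a-.09)<.06)&(P[...,2]>.08)&(P[...,2]<.2)
f=np.polyfit(P[m][:,2],a[m],1); print("lid",m.sum(),np.percentile(P[m][:,2],[2,50,98]),np.percentile(a[m],[2,50,98]),f, 90+np.degrees(np.arctan(f[0])))
print("tin floor objs",[(np.round(world(s,p["xy"]),3),round(p["conf"],2)) for p in manip.spot_in("sleeve0","top")[:5]])
E
```

```text
pin 0 18.8 [ 0.5202 -0.1062] post (237, [0.5227, -0.1046], 0.0112, 0.1055) shoulder (91, [0.5173, -0.1056], 0.0164, 0.0819) sleeve (699, [0.5204, -0.1035], 0.0199, 0.1153)
pin 1 108.8 [ 0.4542 -0.0738] post (263, [0.4528, -0.0702], 0.0124, 0.1053) shoulder (98, [0.4563, -0.0759], 0.0175, 0.082) sleeve (835, [0.4538, -0.0716], 0.02, 0.1154)
pin 2 198.8 [ 0.4218 -0.1398] post (276, [0.4217, -0.1384], 0.009, 0.1054) shoulder (376, [0.4217, -0.1382], 0.015, 0.0816) sleeve None
pin 3 288.8 [ 0.4878 -0.1722] post (305, [0.4879, -0.1711], 0.0123, 0.1054) shoulder (87, [0.488, -0.1701], 0.0123, 0.0817) sleeve (834, [0.4877, -0.1689], 0.0199, 0.1153)
t 52.0 at [ 0.5476 -0.095   0.2422] yaw -161.3 tilt [179.96  -0.08] q7 1.93 grip [0.051 0.   ]
t 52.0 at [ 0.5476 -0.095   0.2422] yaw -161.3 tilt [ 1.7996e+02 -8.0000e-02] q7 1.93 grip [0.051 0.   ]
 dp [-0.1612, 0.4627, -0.0556] twist 0.1347 rows>= 5
 dp [-0.3575, 1.0084, 0.0045] twist 0.1347 rows>= 11
lid 1726 [0.08218698 0.13436572 0.1796714 ] [0.07159189 0.08439435 0.09657565] [0.23353512 0.053085  ] 103.14498626119826
tin floor objs []
```

{"fn": "play_rows", "kwargs": {"gripper": [-1,-1,-1,-1,-1,-1,-1,-1,-1,-1], "dp": [[-0.03,0.09,-0.02],[-0.06,0.18,-0.04],[-0.09,0.27,-0.055],[-0.13,0.36,-0.055],[-0.16,0.46,-0.055],[-0.19,0.55,-0.055],[-0.22,0.64,-0.055],[-0.25,0.73,-0.055],[-0.28,0.82,-0.05],[-0.31,0.91,-0.04]], "twist": [0.03,0.06,0.09,0.12,0.135,0.135,0.135,0.135,0.135,0.135]}}

```text
time_s: 53.1
ee_pos: [0.5496, 0.3864, 0.2618]
tcp_rot: [-3.14, -0.0, 3.042]
contact_force: [0.9, -0.7, 1.1]
opening: -0.0001
grip_force: 0.0
```

```bash
python3 - <<'E'
from h import *
t=np.array([.543,.3105]); ex=np.array([.0976,.9952])
go((*(t+.133*ex),.22,174.4),(*(t+.133*ex),.136,174.4))
E
```

```text
t 53.1 at [0.5496 0.3864 0.2618] yaw 174.3 tilt [-1.7989e+02 -3.0000e-02] q7 0.58 grip [-0.  0.]
 dp [-0.0014, 0.1138, 0.0834] twist -0.0007 rows>= 2
 dp [-0.0015, 0.1141, 0.2514] twist -0.0007 rows>= 3
```

{"fn": "play_rows", "kwargs": {"gripper": [-1,-1,-1,-1,-1,-1,-1,-1,-1], "dp": [[0,0.06,0],[0,0.114,0.02],[0,0.114,0.07],[0,0.114,0.13],[0,0.114,0.19],[0,0.114,0.251],[0,0.114,0.251],[0,0.114,0.251],[0,0.114,0.251]], "twist": [0,0,0,0,0,0,0,0,0]}}

```text
time_s: 54.0
ee_pos: [0.5559, 0.443, 0.1394]
tcp_rot: [3.14, 0.002, 3.043]
contact_force: [0.4, -0.5, -1.0]
opening: 0.0001
grip_force: 0.0
```

```bash
python3 - <<'E'
from h import *
t=np.array([.543,.3105]); ex=np.array([.0976,.9952])
pts=[(.083,.167),(.063,.166),(.044,.161),(.025,.153),(.008,.142),(-.006,.128),(-.018,.112),(-.027,.094),(-.033,.075),(-.035,.054)]
go(*[(*(t+a*ex),z-.029,174.4) for a,z in pts]); print(manip.read_state()["contact_force"])
E
```

```text
t 54.0 at [0.5559 0.443  0.1394] yaw 174.3 tilt [1.799e+02 9.000e-02] q7 0.48 grip [0. 0.]
 dp [-0.0003, -0.1003, 0.0026] twist -0.0004 rows>= 2
 dp [-0.0003, -0.1403, 0.0045] twist -0.0004 rows>= 2
 dp [-0.0003, -0.1783, 0.0145] twist -0.0004 rows>= 2
 dp [-0.0004, -0.2163, 0.0304] twist -0.0004 rows>= 3
 dp [-0.0004, -0.2504, 0.0523] twist -0.0004 rows>= 3
 dp [-0.0004, -0.2784, 0.0803] twist -0.0004 rows>= 3
 dp [-0.0003, -0.3025, 0.1123] twist -0.0004 rows>= 4
 dp [-0.0003, -0.3205, 0.1482] twist -0.0004 rows>= 4
 dp [-0.0003, -0.3326, 0.1862] twist -0.0004 rows>= 4
 dp [-0.0002, -0.3367, 0.2282] twist -0.0004 rows>= 5
[ 0.35793512 -0.49692397 -0.96721591]
```

{"fn": "play_rows", "kwargs": {"gripper": [-1,-1,-1,-1,-1,-1,-1,-1,-1,-1], "dp": [[0,-0.03,0],[0,-0.065,0.002],[0,-0.1,0.003],[0,-0.12,0.004],[0,-0.14,0.005],[0,-0.16,0.01],[0,-0.178,0.015],[0,-0.197,0.022],[0,-0.216,0.03],[0,-0.25,0.052]], "twist": [0,0,0,0,0,0,0,0,0,0]}}

```text
time_s: 55.0
ee_pos: [0.543, 0.3188, 0.1119]
tcp_rot: [3.14, 0.001, 3.044]
contact_force: [0.7, 1.1, 0.3]
opening: -0.0003
grip_force: 0.7
```

{"fn": "play_rows", "kwargs": {"gripper": [-1,-1,-1,-1,-1,-1,-1,-1,-1,-1], "dp": [[0,-0.014,0.014],[0,-0.028,0.028],[0,-0.04,0.044],[0,-0.052,0.06],[0,-0.07,0.096],[0,-0.077,0.115],[0,-0.082,0.134],[0,-0.085,0.155],[0,-0.087,0.172],[0,-0.087,0.176]], "twist": [0,0,0,0,0,0,0,0,0,0]}}

```text
time_s: 56.0
ee_pos: [0.5389, 0.2753, 0.0282]
tcp_rot: [-3.139, 0.001, 3.043]
contact_force: [-13.5, -9.8, 42.7]
opening: -0.0001
grip_force: 21.3
```

{"fn": "play_rows", "kwargs": {"gripper": [-1,-1,-1], "dp": [[0,0,0],[0,0,0.002],[0,0,0.002]], "twist": [0,0,0]}}

```text
time_s: 56.3
ee_pos: [0.5388, 0.2753, 0.0282]
tcp_rot: [-3.138, 0.002, 3.043]
contact_force: [-12.6, -8.7, 37.6]
opening: 0.0003
grip_force: 18.8
```

```bash
python3 - <<'E'
from h import *
go(); print(manip.read_state()["contact_force"])
s=manip.snapshot("wrist"); P=cloud(s); t=np.array([.543,.3105]); ex=np.array([.0976,.9952]); ey=np.array([-.9952,.0976])
d=P[...,:2]-t; a=d@ex; b=d@ey
for lo in(-.06,-.04,-.02,0,.02,.04):
    m=(abs(b-.07)<.03)&(a>lo)&(a<lo+.02)&(P[...,2]<.1)&(P[...,2]>.03); print(lo,m.sum(),np.median(P[m][:,2]) if m.sum() else None)
E
```

```text
t 56.3 at [0.5388 0.2753 0.0282] yaw 174.4 tilt [-1.7981e+02  9.0000e-02] q7 0.64 grip [ 0.    18.809]
[-12.55386841  -8.66168154  37.61942706]
-0.06 5282 0.05530573967483607
-0.04 5331 0.05568523211706608
-0.02 5354 0.05569582788091974
0 5360 0.05571491879341876
0.02 5369 0.05577128969093756
0.04 5255 0.05541386572479132
```

{"fn": "play_rows", "kwargs": {"gripper": [-1,-1,-1,-1,-1,-1,-1,-1,-1,-1], "dp": [[0,0,-0.03],[0,0,-0.1],[0,0,-0.19],[0,-0.05,-0.28],[0,-0.12,-0.36],[0.0,-0.2,-0.44],[0,-0.29,-0.5],[0,-0.38,-0.5],[0,-0.47,-0.5],[0,-0.47,-0.5]], "twist": [0,0,0,0.04,0.08,0.12,0.16,0.2,0.24,0.28]}}

```text
time_s: 57.35
ee_pos: [0.5159, 0.0321, 0.2727]
tcp_rot: [-3.14, 0.004, 2.146]
contact_force: [-0.1, -1.0, -0.1]
opening: -0.0002
grip_force: 0.0
```

{"fn": "play_rows", "kwargs": {"gripper": [-1,-1,-1,-1,-1,-1,-1,-1], "dp": [[-0.03,0,0],[-0.08,0,0],[-0.13,0,0],[-0.13,0,0],[-0.13,0,0],[-0.13,0,0],[-0.13,0,0],[-0.13,0,0]], "twist": [0.04,0.08,0.12,0.16,0.16,0.16,0.16,0.16]}}

```text
time_s: 58.15
ee_pos: [0.5517, -0.0124, 0.2727]
tcp_rot: [3.141, 0.0, 1.663]
contact_force: [0.4, -0.9, 0.2]
opening: -0.0001
grip_force: 0.0
```

```bash
python3 - <<'E'
from h import *
from pins import pins
np.set_printoptions(precision=4,suppress=True)
go(); s=manip.snapshot("wrist"); P=cloud(s)
for n in("scraper","cradle"):
    for d in manip.trace(n,"wrist")[:2]:
        q=P[d["mask"]]; q=q[~np.isnan(q[:,0])]; z=q[:,2]
        print(n,round(d["conf"],2),np.percentile(z,[5,50,95]),cv2.minAreaRect(q[z>.042][:,:2].astype(np.float32)))
pins(s)
t0=manip.snapshot("top"); Q=cloud(t0); t=np.array([.543,.3105]); d=Q[...,:2]-t
m=(abs(d[...,0])<.08)&(abs(d[...,1])<.05); print("lid z",np.nanpercentile(Q[m][:,2],[5,50,95]))
print("plate top"); pins(t0)
for n in("grinder","can","square"): print(n,[(np.round(world(t0,p["xy"]),3),round(p["conf"],2)) for p in manip.spot_in(n,"top")[:2]])
E
```

```text
t 58.1 at [ 0.5517 -0.0124  0.2727] yaw 95.3 tilt [179.98   0.02] q7 0.0 grip [-0.  0.]
scraper 0.71 [0.0386 0.0505 0.0583] ((0.6669790148735046, 0.06811308860778809), (0.03417203575372696, 0.20832459628582), 6.99165678024292)
cradle 0.79 [0.0035 0.0057 0.053 ] ((0.6716547608375549, 0.019099954515695572), (0.04588758200407028, 0.10458318889141083), 6.212830066680908)
cradle 0.62 [0.0023 0.004  0.0325] ((0.0, 0.0), (0.0, 0.0), 0.0)
pin 0 18.8 [ 0.5202 -0.1062] post (198, [0.5197, -0.1063], 0.0123, 0.1058) shoulder None sleeve (406, [0.5202, -0.1033], 0.0199, 0.1153)
pin 1 108.8 [ 0.4542 -0.0738] post (220, [0.4521, -0.0738], 0.0123, 0.106) shoulder None sleeve (532, [0.4536, -0.0714], 0.0199, 0.1153)
pin 2 198.8 [ 0.4218 -0.1398] post (127, [0.4219, -0.1381], 0.009, 0.1051) shoulder (191, [0.4216, -0.1382], 0.0151, 0.0816) sleeve None
pin 3 288.8 [ 0.4878 -0.1722] post (30, [0.4883, -0.1724], 0.0102, 0.1048) shoulder None sleeve (191, [0.4883, -0.1626], 0.0184, 0.115)
lid z [0.0521 0.0562 0.0607]
plate top
pin 0 18.8 [ 0.5202 -0.1062] post (36, [0.5202, -0.1063], 0.014, 0.1054) shoulder (13, [0.518, -0.1062], 0.0159, 0.0819) sleeve (98, [0.5187, -0.1024], 0.0199, 0.1149)
pin 1 108.8 [ 0.4542 -0.0738] post (34, [0.4546, -0.0747], 0.0131, 0.1062) shoulder (17, [0.4531, -0.0752], 0.0156, 0.0833) sleeve (96, [0.4518, -0.0706], 0.0198, 0.1148)
pin 2 198.8 [ 0.4218 -0.1398] post (26, [0.4202, -0.1375], 0.008, 0.1044) shoulder (51, [0.4203, -0.1374], 0.0147, 0.0813) sleeve None
pin 3 288.8 [ 0.4878 -0.1722] post (36, [0.4895, -0.1712], 0.0121, 0.1049) shoulder None sleeve (98, [0.4865, -0.168], 0.02, 0.1146)
grinder [(array([ 0.719, -0.317,  0.065]), 0.68)]
can [(array([0.743, 0.208, 0.097]), 0.78)]
square [(array([0.538, 0.305, 0.056]), 0.63)]
```

```bash
python3 - <<'E'
from h import *
s=manip.snapshot("wrist"); P=cloud(s); o=np.array([.672,.0175]); e=np.array([-.1045,.9945]); n=np.array([.9945,.1045])
d=P[...,:2]-o; a=d@e; b=d@n
for lo in(-.05,-.02,.02,.045,.07,.1,.13,.145,.152,.158):
    m=(abs(b)<.006)&(abs(a-lo)<.004); print(lo,m.sum(),round(float(np.median(P[m][:,2])),4) if m.sum() else None)
print(manip.finish_job())
E
```

```text
-0.05 41 0.0572
-0.02 67 0.0573
0.02 76 0.0573
0.045 56 0.0578
0.07 80 0.0495
0.1 84 0.0496
0.13 85 0.0497
0.145 91 0.0494
0.152 82 0.0494
0.158 28 -0.0003
the job is handed in; nothing more can be done
None
```

The job is handed in. The scraper pried the tin open and is back in its cradle, level and right way up. The plate is locked flush in the grey turntable, all three sleeves are fully down on their own pins, and the tin is shut. I did nothing to the grinder, bottle or square; my last check showed the grinder and bottle in place, but it did not pick up the try square.

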